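# Fetch the short objective from behind the bottles

### The job

On the grey accessory tray three tall containers (amber bottle, square slide mailer, wide jar) block two microscope objectives behind them: first stand all three containers on the empty steel side tray, leaving both objectives where they are. With the containers out of the way, stand the shorter objective upright in the round aluminium stand. Only then put each container back, upright, on the very spot it came from; tip none of these over, and leave the longer objective, the glass dish and the brass ring where they are.

Things in the scene. Friction and masses are not known exactly. Their poses are not given: they have to be found in the camera images.
- bottle: amber glass bottle, round, 40 mm diameter and straight up to 66 mm, then a shoulder and a black cap 25 mm across, 92 mm high in all, about 0.13 kg. One of the three containers in the front row. Upright at the start; origin at the centre of its underside, z up.
- mailer: square slide mailer, clear-grey box with a white lid, 36 x 36 mm, 90 mm high, straight sides parallel to its own x and y, about 0.1 kg. One of the three containers in the front row. Which way round it faces when put back does not matter. Upright at the start; origin at the centre of its underside, z up.
- jar: wide round white plastic jar, 50 mm diameter (51 mm at the black lid), 88 mm high, straight sides, about 0.15 kg. One of the three containers in the front row. Upright at the start; origin at the centre of its underside, z up.
- short_objective: the SHORTER of the two steel microscope objectives in the back row: 28 mm diameter, straight up to 32 mm, tapering to 16 mm at the top, 40 mm high, about 0.12 kg. Upright at the start; origin at the centre of its underside, z up.
- long_objective: the LONGER objective, in the back row as well, to be left alone: 28 mm diameter, straight up to 44 mm, tapering above, 60 mm high. Upright at the start; origin at the centre of its underside, z up.
- rack: grey plastic accessory tray, fixed, 170 (its x) x 250 (its y) x 14 mm high, floor and walls 4 mm thick. Dark flat marks show five places; in its frame: front row x = -26 mm, y = -70, 0, 70 (a container on each, order varies), back row x = +28, y = -38, 38 (the objectives); all within 3 mm. Origin at the centre of its underside; its -x side roughly faces the robot.
- sidetray: empty steel side tray, fixed, left or right of the accessory tray: 270 (its x) x 120 (its y) x 12 mm high, walls and floor 3 mm thick; room for the three containers in a row along its x, 85 mm apart. Origin at the centre of its underside.
- stand: round aluminium objective stand, fixed, on the other side: a shallow cup, 68 mm outside diameter, 56 mm inside, its inner floor 8 mm and its rim 11 mm above the bench. Origin at the centre of its underside.
- dish: square glass staining dish, 56 x 56 mm, 20 mm high, on the bench about 110 mm beyond the stand; loose, not to be disturbed. A capped pot 57 mm high stands about 110 mm on the robot's side of the stand. Origin at the centre of the underside.
- ring: small brass ring, 20 mm across, 6 mm high, lying on the accessory tray behind and between the two objectives; loose, not to be disturbed. A black cap 26 mm across, 12 mm high lies near the tray's +x, +y corner. Origin at the centre of the underside.
Not all that is in view belongs to the job. Of the things like the bottle, leave any that is blue or green; of the rest the smaller one is meant.

How it is judged:
By the outcome, as a careful person would: the job done as asked, in the order asked, and still so for the second after the job is handed in, with the robot touching nothing.
It also fails if it takes over 141 s, if anything falls off the work surface, if the arm or the gripper's body presses on something with over 40 N, if the wrist force passes 120 N, or if a joint passes its speed limit or range.

### The arm

A 6-joint arm with a two-finger parallel gripper is mounted at the origin on the work surface. World frame = base frame: x ahead of the robot, y to its left, z up, the work surface at z = 0. Lengths are in m, angles in rad, forces in N, time in s.
With the tool pointing down it reaches from about 0.35 to 0.975 m from the base axis. Payload 4.9 kg.
Tool frame: the origin (TCP) lies at the very end of the fingers, on their centre line; the grasp point (between the pads) lies 19 mm behind it; z points along the fingers, y is the line along which they close (so a half turn about z gives the same grasp; the last joint's range is limited). The gripper opens to 85 mm and grips with 20 to 120 N. Pads are 22 mm wide; open, the fingers measure 114 mm over their backs; the gripper's body (76 mm by 85 mm) begins 54 mm behind the grasp point. The pads swing forward as they close: fully open they stand 13 mm farther back than shut.
Start: joints at [-1.467, 0.053, 1.613, -0, 1.476, -0.119], TCP at [0.138, -0.61, 0.201] pointing down, gripper open.
Joint ranges: [-3.01, 3.01], [-1.01, 2.22], [0.06, 2.58], [-1.02, 4.17], [0.09, 2.62], [-3.14, 3.14]. Speed limits (rad/s): [2.57, 2.57, 3.14, 3.14, 3.14, 3.14].

### API

Orientations are given as a rotation vector (axis times angle).
In Python, from station import get_obs, optics, ctrl gives the robot as it stands.
- The arm moves only by the shell command python3 -m pendant 'ROWS' [FORCE]. ROWS is JSON, a list of rows, each a list of 3 entries, a list of its own where there are three numbers: the shift along the tool's x, y, z in mm, then the turn, a rotation vector about the tool's x, y, z in rad, then the opening, from 0 (shut) to 1 (fully open). A call has 1 to 12 rows; each row shifts and turns the commanded pose from where the row before left it, along the tool's axes as they then stand; what a row does not reach is not made up. A row lasts 1/12 s, in which the tool goes at most 41.7 mm and 7.16 degrees, less where a joint would pass 70% of its speed; a pose out of reach is approached as far as the arm can. A call is refused whole if a number of a shift passes 41.7 or a number of a turn 0.125, either way. A call with a gripper value outside its range is refused whole. The fingers move at their own pace and stop on an object; FORCE is the grip in N (left out, the last holds). Time passes only in rows, so rows that do not move let the fingers close. It gives the time, the measured TCP pose, the force, the opening and the grip force at its end, in the units of the state.
- get_obs(): the state, without advancing time (a new reading comes with each control period).
- optics.get_image(name): name is "scene" or "top"; returns the picture (420x560x3 uint8, red, green, blue); there is no depth.
- optics.camera_model(name): a dict with "fx", "fy", "cx", "cy" (pixels), "cam_to_world" (4x4, takes a point from camera to world coordinates). Camera axes: x right, y up, looking along -z (the intrinsics and any distortion apply to the point x, -y, -z); pixel columns grow to the right and rows downward; lengths in m; the calibration is good to about 2 mm. A picture is of the moment at which its call begins. camera_model takes no time and is no camera call.
- ctrl.finish_job(): hands the job in; it is judged then, once.
The state is a dict: "t": time; "q": joint angles; "dq": joint speeds; "effort": joint torques, N m; "tool_pos": TCP position; "tool_rot": TCP orientation; "contact_force": force on the tool from outside, world axes, zero at the start; "wrist_torque": the same for the moment, N m; "opening": finger opening in m; "grip_force": force on a finger pad.
Only numpy, scipy, OpenCV 4.12 (cv2) and the standard library are available. Lean on these libraries where they do the work, as an engineer would, in place of code of your own. Each camera call takes 0.05 s, during which the arm holds its last target. There are 200 camera calls.

## Working session

There is one attempt and no reset: what is moved stays moved. The work goes in short steps, Python scripts to look and compute and a shell command to move; the robot and the scene stay as the last step left them, time stands still between calls to the robot, and variables do not carry over. Pictures are saved under pics/ and viewed, at most 14 in all, crops included, and the job is handed in when it is done.

```bash
mkdir -p pics; ls; cat > h.py <<'E'
import numpy as np, cv2
from station import get_obs, optics, ctrl
def snap(cam,name):
    im=optics.get_image(cam)[:,:,::-1].copy(); cv2.imwrite(f'pics/{name}.png',im); return im
def ray(cam,u,v):
    m=optics.camera_model(cam); T=np.array(m['cam_to_world'])
    K=np.array([[m['fx'],0,m['cx']],[0,m['fy'],m['cy']],[0,0,1]])
    d=np.array(m.get('dist',m.get('distortion',np.zeros(5))),float)
    p=cv2.undistortPoints(np.array([[[u,v]]],float),K,d)[0,0]
    return T[:3,3],T[:3,:3]@np.array([p[0],-p[1],-1])
def at(cam,u,v,z):
    o,d=ray(cam,u,v); return np.round((o+d*(z-o[2])/d[2])*1000,1)[:2]
def proj(cam,P):
    m=optics.camera_model(cam); T=np.array(m['cam_to_world'])
    c=T[:3,:3].T@(np.array(P,float)-T[:3,3]); x=c[0]/-c[2]; y=-c[1]/-c[2]
    K=np.array([[m['fx'],0,m['cx']],[0,m['fy'],m['cy']],[0,0,1]])
    d=np.array(m.get('dist',m.get('distortion',np.zeros(5))),float)
    return cv2.projectPoints(np.array([[[x,y,1.]]]),np.zeros(3),np.zeros(3),K,d)[0].ravel()
E
python3 - <<'E'
from h import *
print(get_obs())
for c in('scene','top'): snap(c,c+'0'); print(optics.camera_model(c))
E
```

```text
pics
{'t': 0.0, 'q': array([-1.46701446e+00,  5.33364088e-02,  1.61432584e+00, -2.83934168e-05,
        1.47599408e+00, -1.19010647e-01]), 'dq': array([-0.00195694, -0.00157083,  0.0011563 , -0.00035087,  0.00049476,
       -0.00110645]), 'effort': array([ 2.04473254e-03, -3.93682158e+01, -3.70178175e+01,  4.45964332e-06,
        7.26555591e-03,  8.80534472e-07]), 'tool_pos': array([ 0.13800862, -0.60885588,  0.19935674]), 'tool_rot': array([-3.12006908e+00, -3.49013127e-01,  1.96987164e-05]), 'contact_force': array([-0.86340446, -0.98150701,  0.84790477]), 'wrist_torque': array([ 0.03411783, -0.02226938, -0.03893165]), 'grip_force': 0.0, 'opening': 0.08535941133403245}
{'fx': 444.0322002071702, 'fy': 444.0322002071702, 'cx': 277.59865951154455, 'cy': 206.64861589968345, 'cam_to_world': array([[-0.73755349, -0.39965665,  0.54432473,  1.00130794],
       [ 0.67501597, -0.45923767,  0.57745494,  0.49108525],
       [ 0.01919071,  0.79333179,  0.60848697,  0.5711674 ],
       [ 0.        ,  0.        ,  0.        ,  1.        ]])}
{'fx': 491.30328881309606, 'fy': 491.30328881309606, 'cx': 278.53916417864497, 'cy': 212.67138920825295, 'cam_to_world': array([[ 2.05051326e-02,  9.74807562e-01, -2.22103030e-01,
         3.03726853e-01],
       [-9.99789437e-01,  2.01679362e-02, -3.78634313e-03,
         1.17162777e-02],
       [ 7.88403809e-04,  2.22133902e-01,  9.75015850e-01,
         1.10325699e+00],
       [ 0.00000000e+00,  0.00000000e+00,  0.00000000e+00,
         1.00000000e+00]])}
```

View pics/scene0.png

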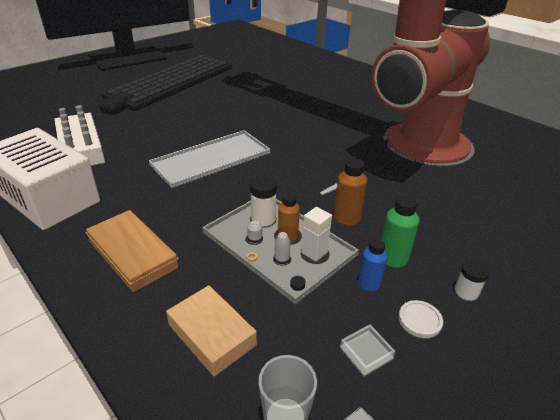

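View pics/top0.png

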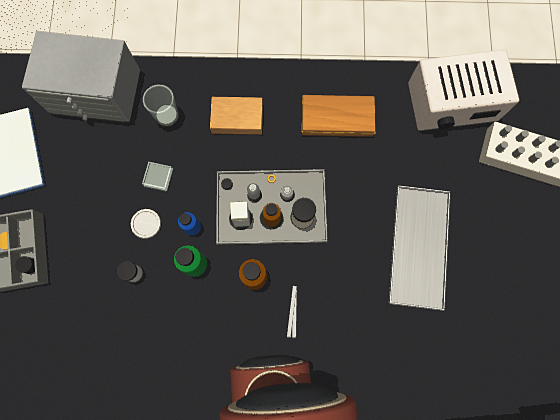

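Top picture: containers are the mailer (239,213), bottle (271,215) and jar (303,212). The objectives are at (253,190) and (287,192), the side tray at (420,248), the stand at (145,223), the dish at (157,176) and the pot at (130,271).

Bottle candidates in the top picture:
- (271,215): small amber, on the tray
- (253,274): larger amber
- (189,260): green
- (189,223): blue

The small amber one fits. The shorter objective appears to be (287,192) in top, (255,232) in scene. I'll confirm both in enlarged crops.

```bash
python3 - <<'E'
import cv2
s=cv2.imread('pics/scene0.png');t=cv2.imread('pics/top0.png')
cv2.imwrite('pics/c1.png',cv2.resize(s[165:295,195:365],None,fx=4.6,fy=4.6,interpolation=cv2.INTER_CUBIC))
cv2.imwrite('pics/c2.png',cv2.resize(t[160:250,210:335],None,fx=6,fy=6,interpolation=cv2.INTER_CUBIC))
E
```

```text
(no output)
```

View pics/c1.png

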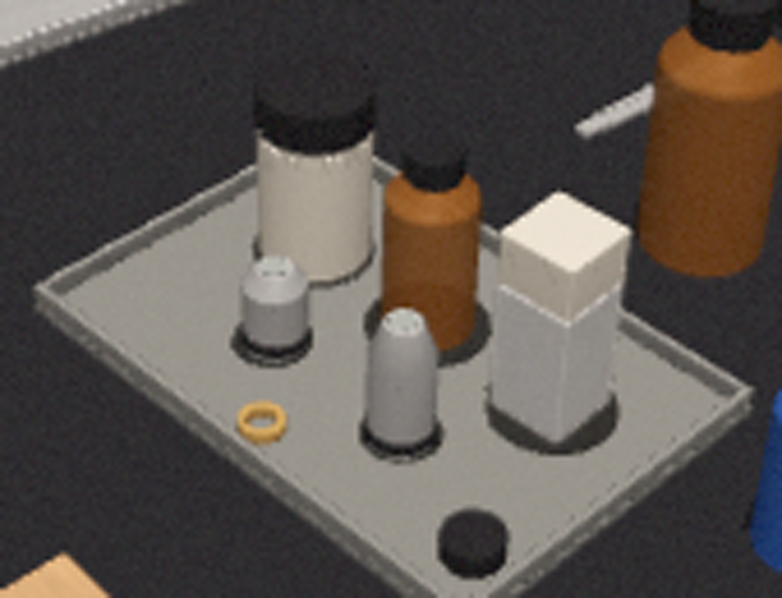

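View pics/c2.png

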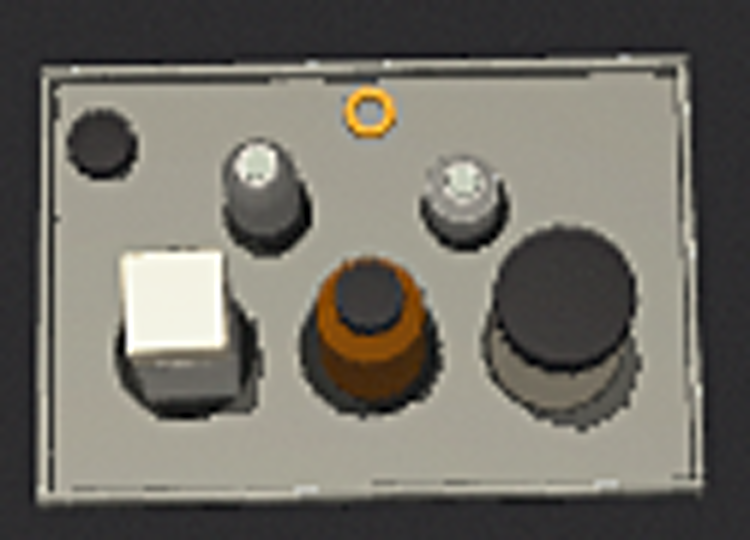

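The crops confirm it: the stubby objective at scene crop (275,310), top (287,190), is the short one. The small amber bottle is on the tray between the jar and the mailer. Next I'll measure positions.

```bash
python3 - <<'E'
from h import *
from scipy.spatial.transform import Rotation as R
f=lambda x,y,z:at('top',210+(x+.5)/6-.5,160+(y+.5)/6-.5,z)
g=lambda x,y,z:at('scene',195+(x+.5)/4.6-.5,165+(y+.5)/4.6-.5,z)
rc=np.array([f(x,y,.014) for x,y in[(42,68),(688,58),(703,493),(38,502)]]);print('rack',rc,rc.mean(0),np.linalg.norm(np.diff(rc,axis=0),axis=1))
c=rc.mean(0); ey=(rc[0]-rc[1])+(rc[3]-rc[2]); yaw=np.arctan2(-ey[0],ey[1]); print('yaw',yaw)
M=np.array([[np.cos(yaw),-np.sin(yaw)],[np.sin(yaw),np.cos(yaw)]])
for n,x,y in[('left70',-26,70),('mid',-26,0),('right',-26,-70),('long',28,38),('short',28,-38)]:print(n,c+M@[x,y])
print('mailer',f(174,301,.094),g(565,231,.094));mc=[f(x,y,.094) for x,y in[(120,252),(222,250),(226,348),(128,355)]];print(mc)
print('bottle',f(369,298,.096));print('jar',f(565,297,.092))
print('short',f(464,180,.044),g(274,268,.044),'long',f(257,164,.064),g(404,320,.064))
print('ring',f(370,112,.010),g(262,420,.010))
t=cv2.imread('pics/top0.png'); gr=cv2.cvtColor(t,cv2.COLOR_BGR2GRAY)
for n,(x0,y0,x1,y1),z in[('side',(375,175,465,320),.012),('stand',(128,205,164,242),.011),('dish',(138,158,178,192),.02)]:
  b=(gr[y0:y1,x0:x1]>75).astype(np.uint8); k=max(cv2.findContours(b,0,1)[0],key=cv2.contourArea)
  r=cv2.minAreaRect(k); P=np.array([at('top',p[0]+x0,p[1]+y0,z) for p in cv2.boxPoints(r)]);print(n,P.round(),P.mean(0),np.linalg.norm(np.diff(P,axis=0),axis=1))
for n,u,v,z in[('bigbottle',252,268,.13),('blue',187,218,.08),('green',185,257,.12),('pot',127,268,.057)]:print(n,at('top',u,v,z))
print('scene: standL/R',at('scene',421,317,.011),'bluecap',[at('scene',377,247,z) for z in(.06,.08,.1)])
print(R.from_rotvec(get_obs()['tool_rot']).as_matrix().round(3))
E
```

```text
rack [[648.2 161.6]
 [657.4 -88. ]
 [487.2 -93.6]
 [478.7 154.9]] [567.875  33.725] [249.76949373 170.29210199 248.64532974]
yaw 0.035520087295436716
left70 [539.40551677 102.75751788]
mid [541.89140007  32.80167192]
right [544.37728338 -37.15417405]
long [594.50785888  72.69538399]
short [597.20681789  -3.25667734]
mailer [538.2 100. ] [538.1 100.6]
[array([555.6, 119.8]), array([557. ,  83.8]), array([521.7,  81.2]), array([518.5, 115.4])]
bottle [540.2  31.5]
jar [543.  -37.5]
short [598.3  -1.8] [596.1  -1.2] long [597.3  74.3] [594.3  73.3]
ring [634.3  34.5] [633.9  35.7]
side [[ 348. -226.]
 [ 624. -255.]
 [ 617. -384.]
 [ 342. -349.]] [ 482.725 -303.625] [277.34761582 129.59463723 277.24364736]
stand [[520. 365.]
 [570. 321.]
 [523. 271.]
 [474. 314.]] [521.875 317.775] [66.40549676 68.84598754 65.79703641]
dish [[608. 332.]
 [668. 324.]
 [655. 262.]
 [596. 270.]] [631.75 297.15] [60.60404277 63.64188872 60.31624988]
bigbottle [412.   65.7]
blue [521.1 210.4]
green [432.4 201.7]
pot [414.6 335.9]
scene: standL/R [522.6 319.2] bluecap [array([492.5, 200.4]), array([512.4, 211.8]), array([532.3, 223.1])]
[[ 0.975  0.221 -0.   ]
 [ 0.221 -0.975  0.002]
 [ 0.    -0.002 -1.   ]]
```

```bash
cat > go.py <<'E'
import sys
from h import *
from scipy.spatial.transform import Rotation as R
o=get_obs(); Rm=R.from_rotvec(o['tool_rot']).as_matrix(); p=o['tool_pos']*1000
print('at',p.round(1),'ydir',np.degrees(np.arctan2(Rm[1,1],Rm[0,1])).round(2),'zax',Rm[:,2].round(4),'t',round(o['t'],2),'open',round(o['opening']*1000,1))
for a in sys.argv[1:]:
    q=np.array(list(map(float,a.split(',')))); print(a,'tool shift',(Rm.T@(q-p)).round(1)); p=q
E
python3 -m pendant '[[[0,0,-5],[0,0,-0.117],1],[[0,0,-5],[0,0,-0.117],1],[[0,0,-5],[0,0,-0.117],1],[[0,0,-5],[0,0,-0.117],1],[[0,0,-5],[0,0,-0.117],1],[[0,0,-5],[0,0,-0.117],1],[[0,0,-5],[0,0,-0.117],1],[[0,0,-5],[0,0,-0.117],1],[[0,0,-5],[0,0,-0.117],1],[[0,0,-5],[0,0,-0.117],1],[[0,0,-5],[0,0,-0.117],1],[[0,0,-5],[0,0,-0.117],1]]'
python3 -m pendant '[[[0,0,0],[0,0,0],1],[[0,0,0],[0,0,0],1],[[0,0,0],[0,0,0],1]]' 40
python3 go.py 543,-37.5,200 543,-37.5,41; python3 - <<'E'
from h import *
g=lambda x,y,z:at('scene',195+(x+.5)/4.6-.5,165+(y+.5)/4.6-.5,z)
for p in [(562,193),(500,235),(565,270),(630,232)]:print(g(*p,.094))
print([at('top',*p,.012) for p in[(398,187),(450,190),(445,310),(390,304)]])
print('side scene',[at('scene',*p,.012) for p in[(151,160),(236,133),(270,152),(174,182)]])
print('jar lid',at('scene',195+315/4.6,165+95/4.6,.092),'bottle cap',at('scene',195+434/4.6,165+155/4.6,.096))
E
```

```text
t: 1.1
tool_pos: [0.1381, -0.6092, 0.2601]
tool_rot: [-2.151, -2.288, -0.001]
contact_force: [0.2, 0.3, 0.3]
opening: 0.0851
grip_force: 0.0
t: 1.35
tool_pos: [0.1381, -0.6092, 0.2598]
tool_rot: [-2.161, -2.279, -0.001]
contact_force: [-0.3, 0.8, 0.1]
opening: 0.0855
grip_force: 0.0
at [ 138.1 -609.2  259.8] ydir 3.07 zax [-1.0e-04  1.1e-03 -1.0e+00] t 1.35 open 85.5
543,-37.5,200 tool shift [549.2 435.   60.4]
543,-37.5,41 tool shift [ -0.2   0.  159. ]
[521.9  83.7]
[558.3  86.2]
[554.9 116.5]
[520.1 117.2]
[array([ 618.7, -258.2]), array([ 614. , -377.7]), array([ 342.2, -351.4]), array([ 352.6, -231.8])]
side scene [array([ 605. , -371.1]), array([ 368.8, -346.3]), array([ 365.9, -215. ]), array([ 613.6, -256.3])]
jar lid [548.8 -29.2] bottle cap [544.4  36.7]
```

```bash

python3 -m pendant '[[[28,22,3],[0,0,0],1],[[28,22,3],[0,0,0],1],[[28,22,3],[0,0,0],1],[[28,22,3],[0,0,0],1],[[28,22,3],[0,0,0],1],[[28,22,3],[0,0,0],1],[[28,22,3],[0,0,0],1],[[28,22,3],[0,0,0],1],[[28,22,3],[0,0,0],1],[[28,22,3],[0,0,0],1],[[28,22,3],[0,0,0],1],[[28,22,3],[0,0,0],1]]'
python3 -m pendant '[[[28,22,3],[0,0,0],1],[[28,22,3],[0,0,0],1],[[28,22,3],[0,0,0],1],[[28,22,3],[0,0,0],1],[[28,22,3],[0,0,0],1],[[28,22,3],[0,0,0],1],[[28,22,3],[0,0,0],1],[[17,17,3],[0,0,0],1],[[0,0,0],[0,0,0],1],[[0,0,0],[0,0,0],1]]'
python3 go.py 543,-37.5,200 543,-37.5,41
```

```text
t: 2.35
tool_pos: [0.3833, -0.2575, 0.224]
tool_rot: [-2.161, -2.28, -0.0]
contact_force: [0.7, 0.3, -0.0]
opening: 0.0852
grip_force: 0.0
t: 3.18
tool_pos: [0.5415, -0.0361, 0.1995]
tool_rot: [-2.156, -2.283, 0.002]
contact_force: [0.4, 0.4, 0.0]
opening: 0.0855
grip_force: 0.0
at [541.5 -36.1 199.5] ydir 3.26 zax [-0.0022  0.     -1.    ] t 3.18 open 85.5
543,-37.5,200 tool shift [-1.5  1.4 -0.5]
543,-37.5,41 tool shift [ -0.    0.3 159. ]
```

```bash

python3 -m pendant '[[[-1.5,1.4,25],[0,0,0],1],[[0,0,35],[0,0,0],1],[[0,0,35],[0,0,0],1],[[0,0,30],[0,0,0],1],[[0,0,20],[0,0,0],1],[[0,0,13],[0,0,0],1],[[0,0,0],[0,0,0],1],[[0,0,0],[0,0,0],1]]' 40
python3 go.py 
python3 -m pendant '[[[0,0,0],[0,0,0],0.3],[[0,0,0],[0,0,0],0.3],[[0,0,0],[0,0,0],0.3],[[0,0,0],[0,0,0],0.3],[[0,0,0],[0,0,0],0.3],[[0,0,0],[0,0,0],0.3],[[0,0,0],[0,0,0],0.3],[[0,0,0],[0,0,0],0.3]]' 40
python3 go.py
```

```text
t: 3.85
tool_pos: [0.5429, -0.0391, 0.0428]
tool_rot: [-2.16, -2.281, 0.0]
contact_force: [0.5, -0.2, 0.8]
opening: 0.0851
grip_force: 0.0
at [542.9 -39.1  42.8] ydir 3.13 zax [-4.e-04 -0.e+00 -1.e+00] t 3.85 open 85.1
t: 4.52
tool_pos: [0.5446, -0.0388, 0.045]
tool_rot: [2.156, 2.281, 0.002]
contact_force: [-1.4, 0.4, 6.7]
opening: 0.0495
grip_force: 41.1
at [544.6 -38.8  45. ] ydir 3.22 zax [ 0.003 -0.001 -1.   ] t 4.52 open 49.5
```

```bash

python3 -m pendant '[[[0,0,-10],[0,0,0],0.3],[[0,0,-20],[0,0,0],0.3],[[0,0,-30],[0,0,0],0.3],[[0,0,-35],[0,0,0],0.3],[[0,0,-25],[0,0,0],0.3],[[0,0,-10],[0,0,0],0.3],[[0,0,0],[0,0,0],0.3]]'
python3 go.py 397,-297,175 397,-297,46
```

```text
t: 5.1
tool_pos: [0.5452, -0.0388, 0.1766]
tool_rot: [2.154, 2.279, 0.006]
contact_force: [0.7, -0.0, -1.3]
opening: 0.0494
grip_force: 42.0
at [545.2 -38.8 176.6] ydir 3.22 zax [ 0.0068 -0.0014 -1.    ] t 5.1 open 49.4
397,-297,175 tool shift [-249.5 -162.5    0.9]
397,-297,46 tool shift [  0.2  -0.9 129. ]
```

```bash

python3 -m pendant '[[[-12,-8,0],[0,0,0],0.3],[[-22,-14,0],[0,0,0],0.3],[[-28,-18,0],[0,0,0],0.3],[[-30,-20,0],[0,0,0],0.3],[[-30,-20,0],[0,0,0],0.3],[[-30,-20,0],[0,0,0],0.3],[[-30,-20,0],[0,0,0],0.3],[[-28,-18,0],[0,0,0],0.3],[[-22,-14,0],[0,0,0],0.3],[[-12,-8,0],[0,0,0],0.3],[[-5,-2,0],[0,0,0],0.3],[[0,0,0],[0,0,0],0.3]]'
python3 go.py 397,-297,175 397,-297,46
```

```text
t: 6.1
tool_pos: [0.3942, -0.2961, 0.1704]
tool_rot: [-2.158, -2.278, -0.001]
contact_force: [0.4, 0.4, -2.2]
opening: 0.0494
grip_force: 41.9
at [ 394.2 -296.1  170.4] ydir 3.09 zax [-0.0023  0.0027 -1.    ] t 6.1 open 49.4
397,-297,175 tool shift [-1.   2.8 -4.6]
397,-297,46 tool shift [ -0.4   0.3 129. ]
```

```bash
python3 -c "
from h import *
a=snap('scene','s1')"
```

```text
(no output)
```

View pics/s1.png

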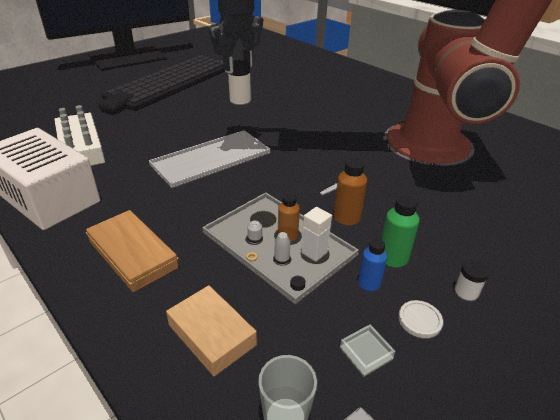

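The jar is held upright at (240,85), and everything on the tray is undisturbed. I'll lower it now.

```bash

python3 -m pendant '[[[0,2,12],[0,0,0],0.3],[[0,0,25],[0,0,0],0.3],[[0,0,30],[0,0,0],0.3],[[0,0,28],[0,0,0],0.3],[[0,0,15],[0,0,0],0.3],[[0,0,8],[0,0,0],0.3],[[0,0,3],[0,0,0],0.3],[[0,0,0],[0,0,0],0.3],[[0,0,0],[0,0,0],0.3]]'
python3 go.py 397,-297,45
```

```text
t: 6.9
tool_pos: [0.3983, -0.2963, 0.0527]
tool_rot: [2.156, 2.282, 0.0]
contact_force: [0.4, -0.3, -1.1]
opening: 0.0495
grip_force: 42.0
at [ 398.3 -296.3   52.7] ydir 3.25 zax [ 0.0014 -0.0013 -1.    ] t 6.9 open 49.5
397,-297,45 tool shift [-0.6 -1.4  7.7]
```

```bash

python3 -m pendant '[[[0,0,3],[0,0,0],0.3],[[0,0,3],[0,0,0],0.3],[[0,0,2],[0,0,0],0.3],[[0,0,0],[0,0,0],0.3],[[0,0,0],[0,0,0],0.3]]'
python3 go.py 397,-297,45
```

```text
t: 7.32
tool_pos: [0.3977, -0.2964, 0.0441]
tool_rot: [2.158, 2.282, 0.0]
contact_force: [0.3, 0.5, -0.4]
opening: 0.0492
grip_force: 41.9
at [ 397.7 -296.4   44.1] ydir 3.2 zax [ 9.e-04 -6.e-04 -1.e+00] t 7.32 open 49.2
397,-297,45 tool shift [-0.6 -0.7 -0.9]
```

```bash

python3 -m pendant '[[[0,0,0.5],[0,0,0],0.65],[[0,0,0],[0,0,0],0.7],[[0,0,0],[0,0,0],0.8],[[0,0,0],[0,0,0],1],[[0,0,0],[0,0,0],1],[[0,0,0],[0,0,0],1]]'
python3 -m pendant '[[[0,0,-15],[0,0,0],1],[[0,0,-30],[0,0,0],1],[[0,0,-35],[0,0,0],1],[[0,0,-35],[0,0,0],1],[[0,0,-30],[0,0,0],1],[[0,0,-10],[0,0,0],1]]'
python3 go.py 541,32,200 541,32,42
```

```text
t: 7.82
tool_pos: [0.3974, -0.296, 0.0431]
tool_rot: [2.158, 2.283, -0.0]
contact_force: [-0.6, 1.4, -0.9]
opening: 0.0853
grip_force: 0.0
t: 8.32
tool_pos: [0.3993, -0.2979, 0.2042]
tool_rot: [2.152, 2.276, -0.0]
contact_force: [0.2, -0.4, 0.9]
opening: 0.0858
grip_force: 0.0
at [ 399.3 -297.9  204.2] ydir 3.21 zax [ 0.0064 -0.0065 -1.    ] t 8.32 open 85.8
541,32,200 tool shift [321.5 160.    3. ]
541,32,42 tool shift [  1.1  -1.  158. ]
```

```bash

python3 -m pendant '[[[15,7,0],[0,0,0],1],[[29,14,0],[0,0,0],1],[[35,18,0],[0,0,0],1],[[35,18,0],[0,0,0],1],[[35,18,0],[0,0,0],1],[[35,18,0],[0,0,0],1],[[35,18,0],[0,0,0],1],[[35,18,0],[0,0,0],1],[[29,15,0],[0,0,0],1],[[22,11,0],[0,0,0],1],[[12,6,0],[0,0,0],1],[[4,2,0],[0,0,0],1]]'
python3 -m pendant '[[[0,-20,0],[0,0,0],1],[[0,0,0],[0,0,0],1],[[0,0,0],[0,0,0],1]]'
python3 go.py 541,32,200 541,32,42
```

```text
t: 9.32
tool_pos: [0.5421, 0.0352, 0.1971]
tool_rot: [-2.155, -2.285, 0.001]
contact_force: [-0.5, -0.2, 0.4]
opening: 0.0856
grip_force: 0.0
t: 9.57
tool_pos: [0.5217, 0.0315, 0.1977]
tool_rot: [2.16, 2.281, -0.001]
contact_force: [0.6, -0.3, -0.0]
opening: 0.0856
grip_force: 0.0
at [521.7  31.5 197.7] ydir 3.14 zax [-2.e-04 -4.e-04 -1.e+00] t 9.57 open 85.6
541,32,200 tool shift [-0.6 19.3 -2.3]
541,32,42 tool shift [1.00e-01 0.00e+00 1.58e+02]
```

```bash

python3 -m pendant '[[[-0.6,19.3,0],[0,0,0],1],[[0,0,20],[0,0,0],1],[[0,0,35],[0,0,0],1],[[0,0,35],[0,0,0],1],[[0,0,30],[0,0,0],1],[[0,0,20],[0,0,0],1],[[0,0,13],[0,0,0],1],[[0,0,2],[0,0,0],1],[[0,0,0],[0,0,0],1],[[0,0,0],[0,0,0],1]]' 40
python3 go.py 541,32,42
python3 -m pendant '[[[0,0,0],[0,0,0],0.3],[[0,0,0],[0,0,0],0.2],[[0,0,0],[0,0,0],0.2],[[0,0,0],[0,0,0],0.2],[[0,0,0],[0,0,0],0.2],[[0,0,0],[0,0,0],0.2],[[0,0,0],[0,0,0],0.2],[[0,0,0],[0,0,0],0.2],[[0,0,0],[0,0,0],0.2]]' 40
python3 go.py
```

```text
t: 10.4
tool_pos: [0.543, 0.0325, 0.0448]
tool_rot: [2.157, 2.281, 0.003]
contact_force: [0.7, 0.6, -0.7]
opening: 0.0854
grip_force: 0.0
at [543.   32.5  44.8] ydir 3.18 zax [ 2.9e-03 -3.0e-04 -1.0e+00] t 10.4 open 85.4
541,32,42 tool shift [-0.4 -2.   2.8]
t: 11.15
tool_pos: [0.5425, 0.0329, 0.0449]
tool_rot: [2.157, 2.282, 0.002]
contact_force: [-3.0, 0.3, 6.7]
opening: 0.0283
grip_force: 31.1
at [542.5  32.9  44.9] ydir 3.22 zax [ 1.9e-03 -3.0e-04 -1.0e+00] t 11.15 open 28.3
```

```bash

python3 -m pendant '[[[0,0,0],[0,0,0],0.5],[[0,0,0],[0,0,0],0.7],[[0,0,0],[0,0,0],1],[[0,0,0],[0,0,0],1],[[0,0,0],[0,0,0],1],[[0,0,0],[0,0,0],1]]' 40
python3 go.py 541,32,30; python3 -c "
from h import *
a=snap('scene','s2');cv2.imwrite('pics/c3.png',cv2.resize(a[120:300,190:380],None,fx=3,fy=3))"
```

```text
t: 11.65
tool_pos: [0.5413, 0.033, 0.0429]
tool_rot: [-2.158, -2.283, 0.0]
contact_force: [-0.2, 0.5, 0.7]
opening: 0.0857
grip_force: 0.0
at [541.3  33.   42.9] ydir 3.21 zax [-4.e-04  0.e+00 -1.e+00] t 11.65 open 85.7
541,32,30 tool shift [-1.  -0.3 12.9]
```

View pics/c3.png

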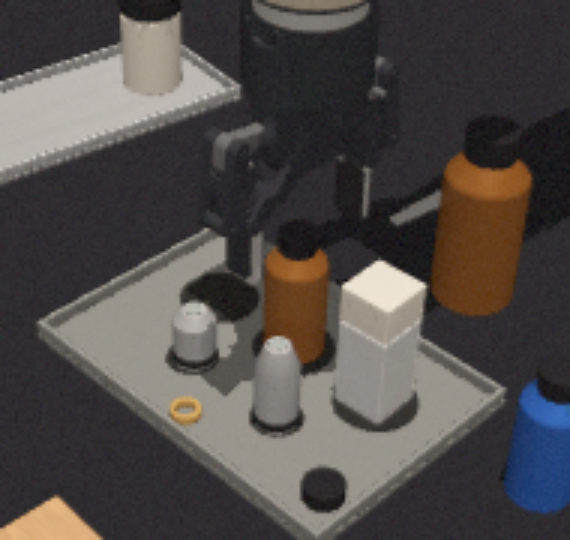

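The bottle is upright and in place, but the fingers look higher than expected. I'll compare projected fingertip positions with the pixels: finger ends at about (270,210) and (307,192).

```bash
python3 - <<'E'
from h import *
for z in(.04,.055,.07,.085,.1):print(z,proj('scene',(.541+.0428,.035,z)).round(),proj('scene',(.541-.0428,.031,z)).round())
print(proj('scene',(.541,.032,.096)),proj('scene',(.541,.032,.004)))
E
```

```text
0.04 [272. 231.] [303. 211.]
0.055 [272. 225.] [304. 205.]
0.07 [272. 219.] [304. 199.]
0.085 [272. 212.] [305. 192.]
0.1 [272. 205.] [305. 186.]
[288.9054113  196.81173742] [287.25930752 235.10183399]
```

```bash

python3 -m pendant '[[[0,0,7],[0,0,0],1],[[0,0,6],[0,0,0],1],[[0,0,0],[0,0,0],1],[[0,0,0],[0,0,0],1]]' 40
python3 go.py; python3 -c "
from h import *
a=snap('scene','s3');cv2.imwrite('pics/c4.png',cv2.resize(a[120:250,230:350],None,fx=4.6,fy=4.6,interpolation=cv2.INTER_CUBIC))
print(proj('scene',(.541,.032,.096)),proj('scene',(.541,.032,.03)))"
```

```text
t: 12.03
tool_pos: [0.5406, 0.033, 0.029]
tool_rot: [-2.157, -2.282, 0.002]
contact_force: [0.6, 0.6, 0.3]
opening: 0.0856
grip_force: 0.0
at [540.6  33.   29. ] ydir 3.21 zax [-2.e-03  2.e-04 -1.e+00] t 12.03 open 85.6
[288.9054113  196.81173742] [287.70239988 224.79504221]
```

View pics/c4.png

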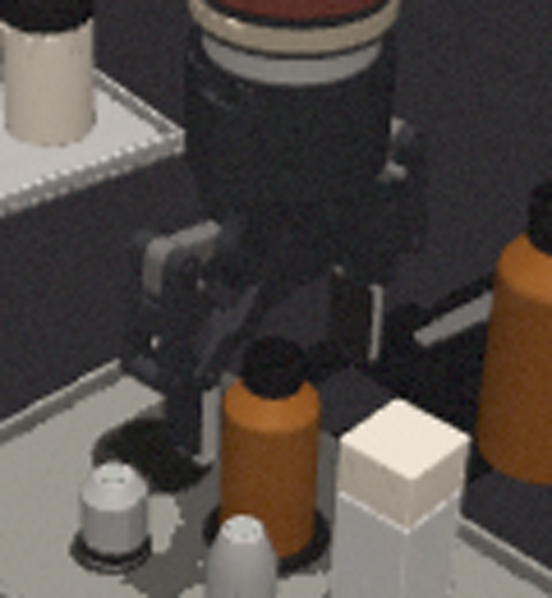

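```bash

python3 -m pendant '[[[0,0,5],[0,0,0],1],[[0,0,0],[0,0,0],1],[[0,0,0],[0,0,0],1]]' 40
python3 -m pendant '[[[0,0,3],[0,0,0],1],[[0,0,0],[0,0,0],1]]' 40
python3 -m pendant '[[[0,0,3],[0,0,0],1],[[0,0,0],[0,0,0],1]]' 40
```

```text
t: 12.33
tool_pos: [0.5412, 0.033, 0.0248]
tool_rot: [-2.158, -2.282, 0.001]
contact_force: [-0.0, 0.8, 0.3]
opening: 0.0853
grip_force: 0.0
t: 12.5
tool_pos: [0.5412, 0.033, 0.0217]
tool_rot: [-2.158, -2.282, 0.0]
contact_force: [0.2, 0.4, -0.9]
opening: 0.0854
grip_force: 0.0
t: 12.67
tool_pos: [0.5411, 0.033, 0.0186]
tool_rot: [-2.158, -2.282, 0.001]
contact_force: [0.4, 0.2, 0.3]
opening: 0.0855
grip_force: 0.0
```

```bash

python3 -m pendant '[[[0,0,3],[0,0,0],1],[[0,0,0],[0,0,0],1]]' 40
python3 -m pendant '[[[0,0,3],[0,0,0],1],[[0,0,0],[0,0,0],1]]' 40
python3 -m pendant '[[[0,0,0],[0,0,0],0.3],[[0,0,0],[0,0,0],0.2],[[0,0,0],[0,0,0],0.2],[[0,0,0],[0,0,0],0.2],[[0,0,0],[0,0,0],0.2],[[0,0,0],[0,0,0],0.2],[[0,0,0],[0,0,0],0.2],[[0,0,0],[0,0,0],0.2],[[0,0,0],[0,0,0],0.2]]' 40
python3 go.py; python3 -c "
from h import *
a=snap('scene','s4');cv2.imwrite('pics/c5.png',cv2.resize(a[120:250,230:350],None,fx=4.6,fy=4.6,interpolation=cv2.INTER_CUBIC))"
```

```text
t: 12.83
tool_pos: [0.5411, 0.033, 0.0155]
tool_rot: [-2.158, -2.282, 0.001]
contact_force: [0.1, -0.1, 0.7]
opening: 0.0859
grip_force: 0.0
t: 13.0
tool_pos: [0.5411, 0.033, 0.0125]
tool_rot: [-2.158, -2.282, 0.001]
contact_force: [0.2, -0.1, -0.3]
opening: 0.0852
grip_force: 0.0
t: 13.75
tool_pos: [0.5416, 0.0329, 0.0134]
tool_rot: [2.158, 2.283, 0.0]
contact_force: [-2.0, -0.1, 4.4]
opening: 0.0386
grip_force: 40.5
at [541.6  32.9  13.4] ydir 3.21 zax [ 3.e-04 -0.e+00 -1.e+00] t 13.75 open 38.6
```

View pics/c5.png

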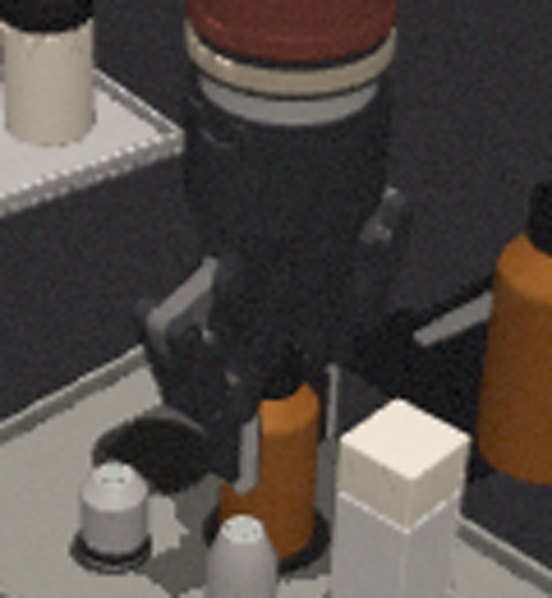

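The grip is now on the straight part (opening 38.6 mm). The fingertips actually sit about 30 mm above the reported TCP height, so I'll allow for that from here.

```bash

python3 -m pendant '[[[0,0,-10],[0,0,0],0.2],[[0,0,-20],[0,0,0],0.2],[[0,0,-30],[0,0,0],0.2],[[0,0,-35],[0,0,0],0.2],[[0,0,-25],[0,0,0],0.2],[[0,0,-10],[0,0,0],0.2],[[0,0,0],[0,0,0],0.2]]'
python3 go.py 482,-305,143 482,-305,15
```

```text
t: 14.38
tool_pos: [0.5436, 0.0328, 0.1466]
tool_rot: [2.155, 2.279, 0.007]
contact_force: [0.4, -0.6, -1.7]
opening: 0.0387
grip_force: 40.4
at [543.6  32.8 146.6] ydir 3.21 zax [ 6.5e-03 -4.0e-04 -1.0e+00] t 14.38 open 38.7
482,-305,143 tool shift [-333.8  -80.4    3.4]
482,-305,15 tool shift [ 1.00e-01 -8.00e-01  1.28e+02]
```

```bash

python3 -m pendant '[[[-15,-3,0],[0,0,0],0.2],[[-25,-6,0],[0,0,0],0.2],[[-33,-8,0],[0,0,0],0.2],[[-36,-8,0],[0,0,0],0.2],[[-36,-8,0],[0,0,0],0.2],[[-36,-8,0],[0,0,0],0.2],[[-36,-8,0],[0,0,0],0.2],[[-36,-8,0],[0,0,0],0.2],[[-33,-8,0],[0,0,0],0.2],[[-25,-6,0],[0,0,0],0.2],[[-15,-4,0],[0,0,0],0.2],[[-8,-2,0],[0,0,0],0.2]]'
python3 -m pendant '[[[0,0,5],[0,0,0],0.2],[[0,0,0],[0,0,0],0.2]]'
python3 go.py 487,-305,25 487,-305,15
```

```text
t: 15.38
tool_pos: [0.4817, -0.3057, 0.1406]
tool_rot: [-2.158, -2.278, 0.0]
contact_force: [0.2, 0.3, -0.8]
opening: 0.0384
grip_force: 40.4
t: 15.55
tool_pos: [0.4826, -0.3033, 0.1359]
tool_rot: [-2.156, -2.28, -0.001]
contact_force: [-0.8, -0.1, -2.6]
opening: 0.0385
grip_force: 40.4
at [ 482.6 -303.3  135.9] ydir 3.22 zax [-0.0023  0.0028 -1.    ] t 15.55 open 38.5
487,-305,25 tool shift [ -2.2   4.5 110.9]
487,-305,15 tool shift [-0.  0. 10.]
```

```bash

python3 -m pendant '[[[-1,4.5,12],[0,0,0],0.2],[[0,0,25],[0,0,0],0.2],[[0,0,28],[0,0,0],0.2],[[0,0,26],[0,0,0],0.2],[[0,0,15],[0,0,0],0.2],[[0,0,8],[0,0,0],0.2],[[0,0,2],[0,0,0],0.2],[[0,0,0],[0,0,0],0.2],[[0,0,0],[0,0,0],0.2]]'
python3 -m pendant '[[[0,0,3],[0,0,0],0.2],[[0,0,0],[0,0,0],0.2],[[0,0,0],[0,0,0],0.2]]'
```

```text
t: 16.3
tool_pos: [0.4889, -0.3058, 0.0233]
tool_rot: [2.156, 2.282, 0.0]
contact_force: [-0.4, -0.4, -1.0]
opening: 0.0386
grip_force: 40.4
t: 16.55
tool_pos: [0.4883, -0.306, 0.0199]
tool_rot: [2.157, 2.282, 0.0]
contact_force: [-0.4, -0.1, -1.3]
opening: 0.0384
grip_force: 40.4
```

```bash

python3 -m pendant '[[[0,0,4],[0,0,0],0.2],[[0,0,2],[0,0,0],0.2],[[0,0,0],[0,0,0],0.2],[[0,0,0],[0,0,0],0.2]]'
python3 -m pendant '[[[0,0,1],[0,0,0],0.2],[[0,0,0],[0,0,0],0.2],[[0,0,0],[0,0,0],0.2]]'
```

```text
t: 16.88
tool_pos: [0.4876, -0.3055, 0.0128]
tool_rot: [-2.158, -2.282, 0.0]
contact_force: [0.9, 0.1, -1.5]
opening: 0.0386
grip_force: 40.4
t: 17.13
tool_pos: [0.4879, -0.3058, 0.0125]
tool_rot: [2.158, 2.283, -0.0]
contact_force: [-1.0, 1.7, 1.6]
opening: 0.0386
grip_force: 40.6
```

Contact has been made; release with a partial opening and rise.

```bash

python3 -m pendant '[[[0,0,0],[0,0,0],0.55],[[0,0,0],[0,0,0],0.65],[[0,0,0],[0,0,0],0.7],[[0,0,0],[0,0,0],0.7],[[0,0,0],[0,0,0],0.7]]'
python3 -m pendant '[[[0,0,-10],[0,0,0],0.7],[[0,0,-30],[0,0,0],0.7],[[0,0,-35],[0,0,0],0.7],[[0,0,-35],[0,0,0],0.7],[[0,0,-30],[0,0,0],0.7],[[0,0,-15],[0,0,0],0.7],[[0,0,0],[0,0,0],0.9]]'
python3 go.py 538.2,100.3,160 538.2,100.3,13
```

```text
t: 17.55
tool_pos: [0.4879, -0.3056, 0.0121]
tool_rot: [-2.158, -2.283, -0.0]
contact_force: [0.0, -0.2, 0.2]
opening: 0.0601
grip_force: 0.0
t: 18.13
tool_pos: [0.4904, -0.3076, 0.1739]
tool_rot: [2.151, 2.275, 0.001]
contact_force: [-0.3, -1.0, 0.4]
opening: 0.0699
grip_force: 0.0
at [ 490.4 -307.6  173.9] ydir 3.21 zax [ 0.0082 -0.0067 -0.9999] t 18.13 open 69.9
538.2,100.3,160 tool shift [404.7  70.5  11.6]
538.2,100.3,13 tool shift [  1.   -1.1 147. ]
```

```bash

python3 -m pendant '[[[22,4,0],[0,0,0],0.9],[[36,6,0],[0,0,0],0.9],[[38,7,0],[0,0,0],0.9],[[38,7,0],[0,0,0],0.9],[[38,7,0],[0,0,0],0.9],[[38,7,0],[0,0,0],0.9],[[38,7,0],[0,0,0],0.9],[[38,7,0],[0,0,0],0.9],[[38,7,0],[0,0,0],0.9],[[36,6,0],[0,0,0],0.9],[[26,4,0],[0,0,0],0.9],[[14,2,0],[0,0,0],0.9]]'
python3 -m pendant '[[[3,0,0],[0,0,0],0.9],[[0,0,0],[0,0,0],0.9],[[0,0,0],[0,0,0],0.9]]'
python3 go.py 538.2,100.3,160 538.2,100.3,13
```

```text
t: 19.13
tool_pos: [0.5353, 0.1008, 0.1658]
tool_rot: [-2.154, -2.285, 0.001]
contact_force: [0.1, -0.7, -0.1]
opening: 0.0768
grip_force: 0.0
t: 19.38
tool_pos: [0.5357, 0.1001, 0.1663]
tool_rot: [-2.158, -2.282, 0.002]
contact_force: [-0.6, 0.1, 0.3]
opening: 0.077
grip_force: 0.0
at [535.7 100.1 166.3] ydir 3.19 zax [-1.3e-03 -6.0e-04 -1.0e+00] t 19.38 open 77.0
538.2,100.3,160 tool shift [0.1 2.5 6.3]
538.2,100.3,13 tool shift [1.00e-01 2.00e-01 1.47e+02]
```

```bash

python3 -m pendant '[[[0,2.5,18],[0,0,0],0.9],[[0,0,32],[0,0,0],0.9],[[0,0,35],[0,0,0],0.9],[[0,0,30],[0,0,0],0.9],[[0,0,20],[0,0,0],0.9],[[0,0,10],[0,0,0],0.9],[[0,0,3],[0,0,0],0.9],[[0,0,0],[0,0,0],0.9],[[0,0,0],[0,0,0],0.9]]' 40
python3 go.py 538.2,100.3,18
python3 -m pendant '[[[0,0,0],[0,0,0],0.3],[[0,0,0],[0,0,0],0.2],[[0,0,0],[0,0,0],0.2],[[0,0,0],[0,0,0],0.2],[[0,0,0],[0,0,0],0.2],[[0,0,0],[0,0,0],0.2],[[0,0,0],[0,0,0],0.2],[[0,0,0],[0,0,0],0.2],[[0,0,0],[0,0,0],0.2]]' 40
python3 go.py
```

```text
t: 20.13
tool_pos: [0.5401, 0.1005, 0.0208]
tool_rot: [2.158, 2.281, 0.003]
contact_force: [-0.2, -0.1, 0.8]
opening: 0.0769
grip_force: 0.0
at [540.1 100.5  20.8] ydir 3.16 zax [ 2.7e-03  1.0e-04 -1.0e+00] t 20.13 open 76.9
538.2,100.3,18 tool shift [-0.1 -1.9  2.8]
t: 20.88
tool_pos: [0.5394, 0.101, 0.0202]
tool_rot: [2.158, 2.282, 0.002]
contact_force: [-0.6, -0.5, 6.4]
opening: 0.0359
grip_force: 44.8
at [539.4 101.   20.2] ydir 3.21 zax [ 0.0014  0.     -1.    ] t 20.88 open 35.9
```

```bash

python3 -m pendant '[[[0,0,-10],[0,0,0],0.2],[[0,0,-20],[0,0,0],0.2],[[0,0,-30],[0,0,0],0.2],[[0,0,-35],[0,0,0],0.2],[[0,0,-25],[0,0,0],0.2],[[0,0,-10],[0,0,0],0.2],[[0,0,0],[0,0,0],0.2]]'
python3 go.py 574,-314,150
```

```text
t: 21.47
tool_pos: [0.5405, 0.1011, 0.1525]
tool_rot: [2.155, 2.28, 0.007]
contact_force: [-0.5, -0.7, -0.3]
opening: 0.0357
grip_force: 44.3
at [540.5 101.1 152.5] ydir 3.22 zax [ 6.e-03  3.e-04 -1.e+00] t 21.47 open 35.7
574,-314,150 tool shift [-416.3   10.1    2.6]
```

```bash

python3 -m pendant '[[[-18,0,0],[0,0,0],0.2],[[-32,1,0],[0,0,0],0.2],[[-38,1,0],[0,0,0],0.2],[[-39,1,0],[0,0,0],0.2],[[-39,1,0],[0,0,0],0.2],[[-39,1,0],[0,0,0],0.2],[[-39,1,0],[0,0,0],0.2],[[-39,1,0],[0,0,0],0.2],[[-39,1,0],[0,0,0],0.2],[[-38,1,0],[0,0,0],0.2],[[-31,1,0],[0,0,0],0.2],[[-18,1,0],[0,0,0],0.2]]'
python3 -m pendant '[[[-7,0,0],[0,0,0],0.2],[[0,0,0],[0,0,0],0.2],[[0,0,0],[0,0,0],0.2]]'
python3 go.py 574,-314,24
```

```text
t: 22.47
tool_pos: [0.5707, -0.3095, 0.1454]
tool_rot: [-2.159, -2.277, 0.002]
contact_force: [0.4, 0.6, -0.2]
opening: 0.0355
grip_force: 44.3
t: 22.72
tool_pos: [0.5721, -0.3126, 0.147]
tool_rot: [-2.156, -2.28, -0.0]
contact_force: [1.1, -0.2, -0.1]
opening: 0.0355
grip_force: 44.3
at [ 572.1 -312.6  147. ] ydir 3.21 zax [-0.0026  0.0026 -1.    ] t 22.72 open 35.5
574,-314,24 tool shift [ -1.9   2.2 123. ]
```

```bash

python3 -m pendant '[[[-1,2,12],[0,0,0],0.2],[[0,0,25],[0,0,0],0.2],[[0,0,30],[0,0,0],0.2],[[0,0,26],[0,0,0],0.2],[[0,0,15],[0,0,0],0.2],[[0,0,9],[0,0,0],0.2],[[0,0,4],[0,0,0],0.2],[[0,0,2],[0,0,0],0.2],[[0,0,0],[0,0,0],0.2],[[0,0,0],[0,0,0],0.2]]'
python3 -m pendant '[[[0,0,1],[0,0,0],0.2],[[0,0,0],[0,0,0],0.2],[[0,0,0],[0,0,0],0.2]]'
```

```text
t: 23.55
tool_pos: [0.5761, -0.3154, 0.028]
tool_rot: [2.156, 2.281, 0.001]
contact_force: [0.3, 1.2, -0.8]
opening: 0.0359
grip_force: 44.2
t: 23.8
tool_pos: [0.5754, -0.3151, 0.0259]
tool_rot: [2.158, 2.282, 0.0]
contact_force: [-0.1, -0.0, 0.2]
opening: 0.0356
grip_force: 44.2
```

```bash

python3 -m pendant '[[[0,0,3],[0,0,0],0.2],[[0,0,3],[0,0,0],0.2],[[0,0,0],[0,0,0],0.2],[[0,0,0],[0,0,0],0.2]]'
python3 -m pendant '[[[0,0,1],[0,0,0],0.2],[[0,0,0],[0,0,0],0.2],[[0,0,0],[0,0,0],0.2]]'
```

```text
t: 24.13
tool_pos: [0.575, -0.315, 0.0192]
tool_rot: [2.158, 2.282, -0.0]
contact_force: [-0.6, -0.7, 1.3]
opening: 0.0353
grip_force: 43.7
t: 24.38
tool_pos: [0.5751, -0.315, 0.0192]
tool_rot: [2.158, 2.283, -0.001]
contact_force: [-2.9, 1.0, 5.6]
opening: 0.0356
grip_force: 44.2
```

```bash

python3 -m pendant '[[[0,0,-1],[0,0,0],0.5],[[0,0,0],[0,0,0],0.6],[[0,0,0],[0,0,0],0.7],[[0,0,0],[0,0,0],0.7],[[0,0,0],[0,0,0],0.7]]'
python3 -m pendant '[[[0,0,-10],[0,0,0],0.7],[[0,0,-30],[0,0,0],0.7],[[0,0,-35],[0,0,0],0.7],[[0,0,-35],[0,0,0],0.7],[[0,0,-20],[0,0,0],0.7],[[0,0,-10],[0,0,0],0.7],[[0,0,0],[0,0,0],0.7]]'
python3 go.py 597,-1.5,100; python3 -c "
from h import *
a=snap('top','t5');cv2.imwrite('pics/c6.png',cv2.resize(a[150:330,200:480],None,fx=2.8,fy=2.8,interpolation=cv2.INTER_CUBIC))"
```

```text
t: 24.8
tool_pos: [0.5748, -0.3146, 0.0188]
tool_rot: [-2.158, -2.282, 0.0]
contact_force: [0.1, -0.9, -0.5]
opening: 0.0599
grip_force: 0.0
t: 25.38
tool_pos: [0.5766, -0.3159, 0.1634]
tool_rot: [2.154, 2.278, 0.001]
contact_force: [0.3, -0.9, 0.1]
opening: 0.0598
grip_force: 0.0
at [ 576.6 -315.9  163.4] ydir 3.21 zax [ 0.0054 -0.0038 -1.    ] t 25.38 open 59.8
597,-1.5,100 tool shift [313.   37.6  62.3]
```

View pics/c6.png

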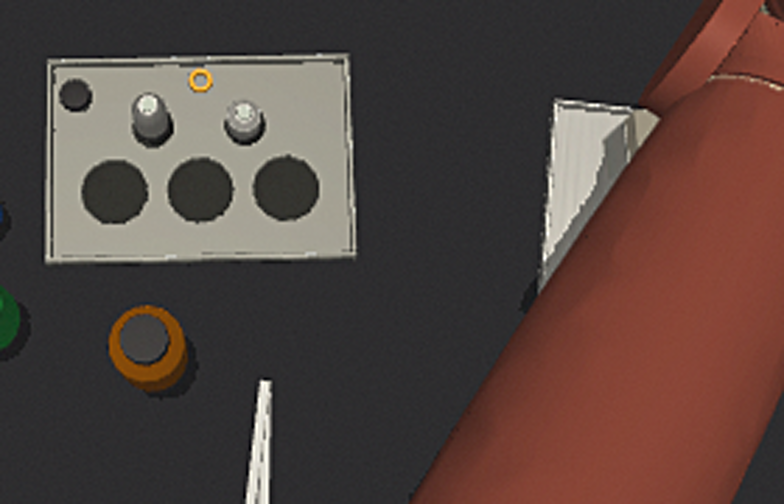

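The tray marks are now clear at crop (115,191), (200,189) and (286,188). Both objectives, the ring and the cap are unmoved. Moving to the short objective.

```bash

python3 -m pendant '[[[14,2,0],[0,0,0],0.6],[[26,3,0],[0,0,0],0.6],[[33,4,0],[0,0,0],0.6],[[34,4,0],[0,0,0],0.6],[[34,4,0],[0,0,0],0.6],[[34,4,0],[0,0,0],0.6],[[34,4,0],[0,0,0],0.6],[[34,4,0],[0,0,0],0.6],[[30,4,0],[0,0,0],0.6],[[22,3,0],[0,0,0],0.6],[[12,1,0],[0,0,0],0.6],[[6,1,0],[0,0,0],0.6]]'
python3 -m pendant '[[[0,0,20],[0,0,0],0.6],[[0,0,30],[0,0,0],0.6],[[0,0,20],[0,0,0],0.6],[[0,0,10],[0,0,0],0.6],[[0,0,0],[0,0,0],0.6],[[0,0,0],[0,0,0],0.6]]'
python3 go.py 597,-1.5,0
```

```text
t: 26.43
tool_pos: [0.5937, 0.0023, 0.1566]
tool_rot: [-2.153, -2.283, 0.004]
contact_force: [0.1, -0.5, -0.5]
opening: 0.051
grip_force: 0.0
t: 26.93
tool_pos: [0.595, -0.0006, 0.0786]
tool_rot: [-2.159, -2.281, 0.002]
contact_force: [0.4, 0.3, 1.2]
opening: 0.0515
grip_force: 0.0
at [595.   -0.6  78.6] ydir 3.16 zax [-1.5e-03  1.0e-04 -1.0e+00] t 26.93 open 51.5
597,-1.5,0 tool shift [-1.   2.1 78.6]
```

```bash

python3 -m pendant '[[[-1,1,12],[0,0,0],0.6],[[0,0,22],[0,0,0],0.6],[[0,0,20],[0,0,0],0.6],[[0,0,14],[0,0,0],0.6],[[0,0,6],[0,0,0],0.6],[[0,0,0],[0,0,0],0.6],[[0,0,0],[0,0,0],0.6]]'
python3 go.py 597,-1.5,-16; python3 -c "
from h import *
a=snap('scene','s6');cv2.imwrite('pics/c7.png',cv2.resize(a[140:270,210:330],None,fx=4.6,fy=4.6,interpolation=cv2.INTER_CUBIC))
for z in(.005,.02,.03,.04,.05):print(z,proj('scene',(.597+.025,-.0005,z)).round(),proj('scene',(.597-.025,-.0025,z)).round())"
```

```text
t: 27.52
tool_pos: [0.5971, -0.0011, 0.0057]
tool_rot: [2.158, 2.282, 0.001]
contact_force: [-0.2, -0.2, -0.6]
opening: 0.0512
grip_force: 0.0
at [597.1  -1.1   5.7] ydir 3.21 zax [ 1.e-03 -1.e-04 -1.e+00] t 27.52 open 51.2
597,-1.5,-16 tool shift [-0.4 -0.1 21.7]
0.005 [244. 245.] [264. 233.]
0.02 [244. 239.] [264. 227.]
0.03 [244. 235.] [263. 223.]
0.04 [244. 231.] [263. 219.]
0.05 [243. 227.] [263. 215.]
```

View pics/c7.png

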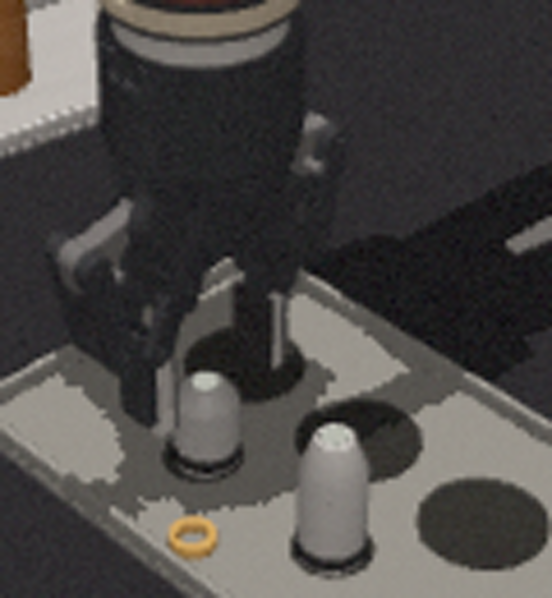

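The fingers straddle the short objective, which sits at crop (205,430), with their tips at about 34 mm. The long objective and ring are clear. I'll go down about 21 mm more, checking the force.

```bash

python3 -m pendant '[[[0,0,6],[0,0,0],0.6],[[0,0,5],[0,0,0],0.6],[[0,0,3],[0,0,0],0.6],[[0,0,0],[0,0,0],0.6],[[0,0,0],[0,0,0],0.6]]'
python3 -m pendant '[[[0,0,3],[0,0,0],0.6],[[0,0,0],[0,0,0],0.6],[[0,0,0],[0,0,0],0.6]]'
python3 -m pendant '[[[0,0,2],[0,0,0],0.6],[[0,0,0],[0,0,0],0.6],[[0,0,0],[0,0,0],0.6]]'
python3 -m pendant '[[[0,0,0],[0,0,0],0.4],[[0,0,0],[0,0,0],0.1],[[0,0,0],[0,0,0],0.1],[[0,0,0],[0,0,0],0.1],[[0,0,0],[0,0,0],0.1],[[0,0,0],[0,0,0],0.1],[[0,0,0],[0,0,0],0.1]]' 40
python3 go.py
```

```text
t: 27.98
tool_pos: [0.5962, -0.001, -0.0093]
tool_rot: [-2.158, -2.282, 0.001]
contact_force: [-0.1, 0.0, -0.6]
opening: 0.0512
grip_force: 0.0
t: 28.23
tool_pos: [0.5964, -0.001, -0.012]
tool_rot: [-2.158, -2.283, 0.0]
contact_force: [-0.3, 0.5, 0.4]
opening: 0.0514
grip_force: 0.0
t: 28.48
tool_pos: [0.5963, -0.001, -0.014]
tool_rot: [-2.158, -2.283, 0.0]
contact_force: [-0.6, -0.8, -1.3]
opening: 0.051
grip_force: 0.0
t: 29.07
tool_pos: [0.5968, -0.001, -0.0136]
tool_rot: [2.158, 2.282, 0.001]
contact_force: [-0.1, 0.2, 1.6]
opening: 0.0262
grip_force: 39.6
at [596.8  -1.  -13.6] ydir 3.21 zax [ 6.e-04 -1.e-04 -1.e+00] t 29.07 open 26.2
```

```bash

python3 -m pendant '[[[0,0,-5],[0,0,0],0.1],[[0,0,-10],[0,0,0],0.1],[[0,0,-25],[0,0,0],0.1],[[0,0,-35],[0,0,0],0.1],[[0,0,-35],[0,0,0],0.1],[[0,0,-25],[0,0,0],0.1],[[0,0,-12],[0,0,0],0.1],[[0,0,-3],[0,0,0],0.1],[[0,0,0],[0,0,0],0.1]]' 50
python3 go.py 522,318.5,136; python3 -c "
from h import *
a=snap('scene','s7');cv2.imwrite('pics/c8.png',a[60:300,160:440])"
```

```text
t: 29.82
tool_pos: [0.5965, -0.001, 0.1365]
tool_rot: [2.158, 2.282, 0.001]
contact_force: [0.0, -0.2, -1.4]
opening: 0.0261
grip_force: 49.3
at [596.5  -1.  136.5] ydir 3.21 zax [ 8.e-04 -1.e-04 -1.e+00] t 29.82 open 26.1
522,318.5,136 tool shift [323.2 -56.5   0.4]
```

View pics/c8.png

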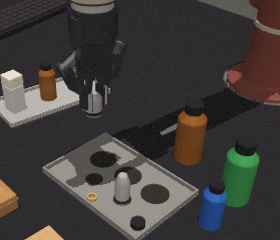

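The objective is held at crop (93,103) and looks vertical. The bottle and mailer are standing on the side tray. Moving to the stand.

```bash

python3 -m pendant '[[[12,-2,0],[0,0,0],0.1],[[24,-4,0],[0,0,0],0.1],[[33,-6,0],[0,0,0],0.1],[[35,-6,0],[0,0,0],0.1],[[35,-6,0],[0,0,0],0.1],[[35,-6,0],[0,0,0],0.1],[[35,-6,0],[0,0,0],0.1],[[35,-6,0],[0,0,0],0.1],[[33,-6,0],[0,0,0],0.1],[[25,-4,0],[0,0,0],0.1],[[14,-3,0],[0,0,0],0.1],[[7,-1,0],[0,0,0],0.1]]'
python3 -m pendant '[[[0,0,0],[0,0,0],0.1],[[0,0,0],[0,0,0],0.1],[[0,0,0],[0,0,0],0.1]]'
python3 go.py 522,318.5,0
```

```text
t: 30.87
tool_pos: [0.5202, 0.32, 0.1338]
tool_rot: [-2.154, -2.284, 0.005]
contact_force: [-0.3, -0.9, -1.0]
opening: 0.0255
grip_force: 49.3
t: 31.12
tool_pos: [0.5227, 0.317, 0.1356]
tool_rot: [2.16, 2.281, -0.002]
contact_force: [0.3, 0.2, -1.1]
opening: 0.0257
grip_force: 49.3
at [522.7 317.  135.6] ydir 3.13 zax [-6.e-04 -8.e-04 -1.e+00] t 31.12 open 25.7
522,318.5,0 tool shift [  1.6  -0.5 135.6]
```

```bash

python3 -m pendant '[[[1.5,-0.5,12],[0,0,0],0.1],[[0,0,25],[0,0,0],0.1],[[0,0,30],[0,0,0],0.1],[[0,0,30],[0,0,0],0.1],[[0,0,20],[0,0,0],0.1],[[0,0,10],[0,0,0],0.1],[[0,0,5],[0,0,0],0.1],[[0,0,0],[0,0,0],0.1],[[0,0,0],[0,0,0],0.1],[[0,0,0],[0,0,0],0.1]]'
python3 go.py 522,318.5,-9.6
```

```text
t: 31.95
tool_pos: [0.5235, 0.3204, 0.0062]
tool_rot: [2.158, 2.282, 0.005]
contact_force: [-1.2, -0.5, -0.5]
opening: 0.0265
grip_force: 49.3
at [523.5 320.4   6.2] ydir 3.2 zax [ 0.0033  0.0015 -1.    ] t 31.95 open 26.5
522,318.5,-9.6 tool shift [-1.8 -1.7 15.8]
```

```bash
python3 -m pendant '[[[0,0,4],[0,0,0],0.1],[[0,0,3],[0,0,0],0.1],[[0,0,0],[0,0,0],0.1],[[0,0,0],[0,0,0],0.1]]'
python3 -m pendant '[[[0,0,2],[0,0,0],0.1],[[0,0,0],[0,0,0],0.1],[[0,0,0],[0,0,0],0.1]]'
```

```text
t: 32.28
tool_pos: [0.5217, 0.3198, -0.003]
tool_rot: [-2.158, -2.283, 0.0]
contact_force: [-0.2, -0.4, -0.3]
opening: 0.0262
grip_force: 49.3
t: 32.53
tool_pos: [0.5218, 0.3198, -0.005]
tool_rot: [-2.158, -2.283, 0.0]
contact_force: [0.6, 0.3, -1.5]
opening: 0.0262
grip_force: 49.3
```

```bash
python3 -m pendant '[[[-1,0,2],[0,0,0],0.1],[[0,0,1.5],[0,0,0],0.1],[[0,0,0],[0,0,0],0.1],[[0,0,0],[0,0,0],0.1]]'
python3 -m pendant '[[[0,0,1],[0,0,0],0.1],[[0,0,0],[0,0,0],0.1],[[0,0,0],[0,0,0],0.1]]'
python3 -m pendant '[[[0,0,1],[0,0,0],0.1],[[0,0,0],[0,0,0],0.1],[[0,0,0],[0,0,0],0.1]]'
```

```text
t: 32.87
tool_pos: [0.5218, 0.3187, -0.0086]
tool_rot: [-2.158, -2.283, 0.001]
contact_force: [0.2, -0.2, -1.4]
opening: 0.026
grip_force: 49.3
t: 33.12
tool_pos: [0.5219, 0.3188, -0.0094]
tool_rot: [-2.158, -2.283, 0.0]
contact_force: [0.5, -0.3, -1.6]
opening: 0.0258
grip_force: 49.4
t: 33.37
tool_pos: [0.5221, 0.3189, -0.0096]
tool_rot: [-2.158, -2.283, 0.0]
contact_force: [-2.7, -1.1, 5.5]
opening: 0.0262
grip_force: 49.9
```

```bash
python3 -m pendant '[[[0,0,-0.7],[0,0,0],0.45],[[0,0,0],[0,0,0],0.55],[[0,0,0],[0,0,0],0.6],[[0,0,0],[0,0,0],0.6],[[0,0,0],[0,0,0],0.6]]'
python3 -m pendant '[[[0,0,-8],[0,0,0],0.6],[[0,0,-25],[0,0,0],0.6],[[0,0,-35],[0,0,0],0.6],[[0,0,-35],[0,0,0],0.6],[[0,0,-35],[0,0,0],0.6],[[0,0,-30],[0,0,0],0.6],[[0,0,-10],[0,0,0],0.6]]'
python3 go.py 488,-306,165; python3 -c "
from h import *
a=snap('scene','s8');cv2.imwrite('pics/c9.png',cv2.resize(a[200:380,180:500],None,fx=2.4,fy=2.4,interpolation=cv2.INTER_CUBIC))
print(proj('scene',(.522,.3185,.048)))"
```

```text
t: 33.78
tool_pos: [0.5219, 0.3188, -0.0099]
tool_rot: [-2.158, -2.283, 0.0]
contact_force: [-0.4, 0.1, -0.5]
opening: 0.051
grip_force: 0.0
t: 34.37
tool_pos: [0.5248, 0.3202, 0.1758]
tool_rot: [2.156, 2.28, 0.015]
contact_force: [1.0, 0.3, 0.6]
opening: 0.0512
grip_force: 0.0
at [524.8 320.2 175.8] ydir 3.21 zax [ 0.0095  0.0044 -0.9999] t 34.37 open 51.2
488,-306,165 tool shift [-623.1  -72.     7.7]
[426.0525206 300.9811584]
```

View pics/c9.png

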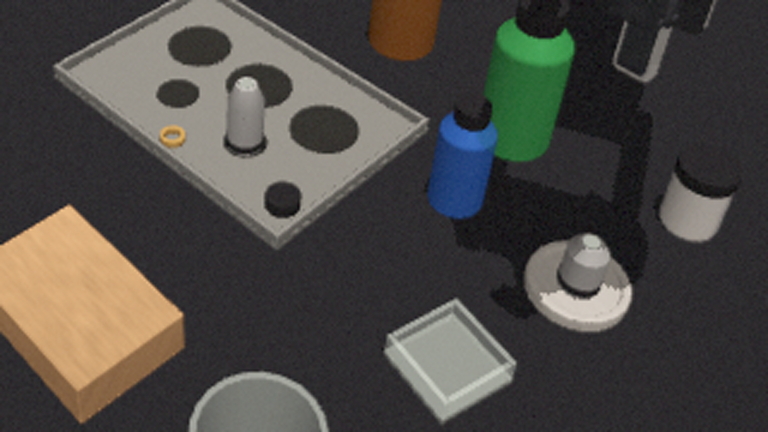

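The short objective stands upright in the cup at crop (588,262). The dish, ring and long objective are unmoved. Now the return trips, mailer first.

```bash

python3 -m pendant '[[[-18,0,0],[0,0,0],0.7],[[-32,1,0],[0,0,0],0.7],[[-38,1,0],[0,0,0],0.7],[[-38,1,0],[0,0,0],0.7],[[-38,1,0],[0,0,0],0.7],[[-38,1,0],[0,0,0],0.7],[[-38,1,0],[0,0,0],0.7],[[-38,1,0],[0,0,0],0.7],[[-38,1,0],[0,0,0],0.7],[[-38,1,0],[0,0,0],0.7],[[-38,1,0],[0,0,0],0.7],[[-38,1,0],[0,0,0],0.7]]'
python3 -m pendant '[[[-38,1,0],[0,0,0],0.7],[[-38,1,0],[0,0,0],0.7],[[-38,1,0],[0,0,0],0.7],[[-35,0,0],[0,0,0],0.7],[[-28,0,0],[0,0,0],0.7],[[-15,0,0],[0,0,0],0.7],[[-7,0,0],[0,0,0],0.7],[[0,0,0],[0,0,0],0.7],[[0,0,0],[0,0,0],0.7]]'
python3 go.py 575,-315,100 575,-315,19.2
```

```text
t: 35.42
tool_pos: [0.5558, -0.1115, 0.1663]
tool_rot: [-2.157, -2.281, 0.002]
contact_force: [0.3, 0.4, -0.3]
opening: 0.0596
grip_force: 0.0
t: 36.17
tool_pos: [0.5709, -0.3071, 0.1675]
tool_rot: [-2.156, -2.282, -0.001]
contact_force: [0.3, 0.4, -0.2]
opening: 0.0595
grip_force: 0.0
at [ 570.9 -307.1  167.5] ydir 3.24 zax [-0.0011  0.0015 -1.    ] t 36.17 open 59.5
575,-315,100 tool shift [-8.2  3.7 67.5]
575,-315,19.2 tool shift [-0.1  0.1 80.8]
```

```bash

python3 -m pendant '[[[-8,3.5,10],[0,0,0],0.7],[[0,0,20],[0,0,0],0.7],[[0,0,20],[0,0,0],0.7],[[0,0,10],[0,0,0],0.7],[[0,0,0],[0,0,0],0.7],[[0,0,0],[0,0,0],0.7]]' 40
python3 go.py 575,-315,19.2
```

```text
t: 36.67
tool_pos: [0.5749, -0.3152, 0.1074]
tool_rot: [-2.156, -2.283, 0.0]
contact_force: [0.1, -0.4, 1.8]
opening: 0.06
grip_force: 0.0
at [ 574.9 -315.2  107.4] ydir 3.27 zax [-0.0013  0.001  -1.    ] t 36.67 open 60.0
575,-315,19.2 tool shift [ 0.1  0.2 88.2]
```

```bash

python3 -m pendant '[[[0,0,15],[0,0,0],0.7],[[0,0,25],[0,0,0],0.7],[[0,0,22],[0,0,0],0.7],[[0,0,15],[0,0,0],0.7],[[0,0,7],[0,0,0],0.7],[[0,0,2],[0,0,0],0.7],[[0,0,0],[0,0,0],0.7],[[0,0,0],[0,0,0],0.7]]' 40
python3 -m pendant '[[[0,0,0],[0,0,0],0.3],[[0,0,0],[0,0,0],0.2],[[0,0,0],[0,0,0],0.2],[[0,0,0],[0,0,0],0.2],[[0,0,0],[0,0,0],0.2],[[0,0,0],[0,0,0],0.2],[[0,0,0],[0,0,0],0.2]]' 40
python3 -m pendant '[[[0,0,-10],[0,0,0],0.2],[[0,0,-20],[0,0,0],0.2],[[0,0,-30],[0,0,0],0.2],[[0,0,-35],[0,0,0],0.2],[[0,0,-25],[0,0,0],0.2],[[0,0,-10],[0,0,0],0.2],[[0,0,0],[0,0,0],0.2]]'
python3 go.py 539,101,150 539,101,20.2
```

```text
t: 37.33
tool_pos: [0.5761, -0.3169, 0.0238]
tool_rot: [2.157, 2.281, 0.001]
contact_force: [0.1, -0.6, 0.9]
opening: 0.0598
grip_force: 0.0
t: 37.92
tool_pos: [0.576, -0.3169, 0.0239]
tool_rot: [2.157, 2.281, 0.0]
contact_force: [-1.2, 0.5, 5.5]
opening: 0.0355
grip_force: 41.0
t: 38.5
tool_pos: [0.5766, -0.3172, 0.1561]
tool_rot: [2.154, 2.279, 0.001]
contact_force: [0.5, -0.9, -0.1]
opening: 0.0355
grip_force: 40.2
at [ 576.6 -317.2  156.1] ydir 3.22 zax [ 0.005  -0.0035 -1.    ] t 38.5 open 35.5
539,101,150 tool shift [419.7 -14.1   4.5]
539,101,20.2 tool shift [  0.5  -0.6 129.8]
```

```bash

python3 -m pendant '[[[18,-1,0],[0,0,0],0.2],[[32,-1,0],[0,0,0],0.2],[[38,-1,0],[0,0,0],0.2],[[38,-1,0],[0,0,0],0.2],[[38,-2,0],[0,0,0],0.2],[[38,-1,0],[0,0,0],0.2],[[38,-1,0],[0,0,0],0.2],[[38,-1,0],[0,0,0],0.2],[[38,-1,0],[0,0,0],0.2],[[38,-2,0],[0,0,0],0.2],[[32,-1,0],[0,0,0],0.2],[[20,-1,0],[0,0,0],0.2]]'
python3 -m pendant '[[[10,0,0],[0,0,0],0.2],[[2,0,0],[0,0,0],0.2],[[0,0,0],[0,0,0],0.2],[[0,0,0],[0,0,0],0.2]]'
python3 go.py 539,98.9,150
```

```text
t: 39.5
tool_pos: [0.5358, 0.0913, 0.149]
tool_rot: [-2.153, -2.282, 0.005]
contact_force: [0.2, 0.4, -1.3]
opening: 0.0356
grip_force: 40.2
t: 39.83
tool_pos: [0.5374, 0.0993, 0.1513]
tool_rot: [-2.159, -2.281, 0.002]
contact_force: [-1.2, -0.1, -0.8]
opening: 0.0356
grip_force: 40.2
at [537.4  99.3 151.3] ydir 3.15 zax [-1.5e-03 -7.0e-04 -1.0e+00] t 39.83 open 35.6
539,98.9,150 tool shift [-0.4  1.5  1.3]
```

```bash

python3 -m pendant '[[[-0.4,1,12],[0,0,0],0.2],[[0,0,25],[0,0,0],0.2],[[0,0,30],[0,0,0],0.2],[[0,0,26],[0,0,0],0.2],[[0,0,15],[0,0,0],0.2],[[0,0,8],[0,0,0],0.2],[[0,0,2],[0,0,0],0.2],[[0,0,0],[0,0,0],0.2],[[0,0,0],[0,0,0],0.2],[[0,0,0],[0,0,0],0.2]]'
python3 go.py 539,98.9,25.5
```

```text
t: 40.67
tool_pos: [0.5402, 0.0999, 0.036]
tool_rot: [2.157, 2.281, 0.003]
contact_force: [0.2, 0.2, -1.0]
opening: 0.0357
grip_force: 40.2
at [540.2  99.9  36. ] ydir 3.19 zax [ 3.1e-03  1.0e-04 -1.0e+00] t 40.67 open 35.7
539,98.9,25.5 tool shift [-0.9 -1.2 10.5]
```

```bash

python3 -m pendant '[[[-0.9,-0.6,4],[0,0,0],0.2],[[0,0,3],[0,0,0],0.2],[[0,0,0],[0,0,0],0.2],[[0,0,0],[0,0,0],0.2],[[0,0,0],[0,0,0],0.2]]'
python3 -m pendant '[[[0,0,1.5],[0,0,0],0.2],[[0,0,0],[0,0,0],0.2],[[0,0,0],[0,0,0],0.2]]'
python3 -m pendant '[[[0,0,1],[0,0,0],0.2],[[0,0,0],[0,0,0],0.2],[[0,0,0],[0,0,0],0.2]]'
```

```text
t: 41.08
tool_pos: [0.5381, 0.0991, 0.0273]
tool_rot: [-2.158, -2.283, -0.0]
contact_force: [0.3, 1.2, -0.5]
opening: 0.0357
grip_force: 40.2
t: 41.33
tool_pos: [0.5381, 0.0991, 0.0257]
tool_rot: [-2.158, -2.283, 0.0]
contact_force: [0.5, 0.3, -0.8]
opening: 0.0357
grip_force: 40.2
t: 41.58
tool_pos: [0.5383, 0.0991, 0.0249]
tool_rot: [2.158, 2.283, 0.0]
contact_force: [-0.0, 0.3, -0.3]
opening: 0.0355
grip_force: 40.3
```

```bash

python3 -m pendant '[[[0,0,0.5],[0,0,0],0.2],[[0,0,0],[0,0,0],0.5],[[0,0,0],[0,0,0],0.6],[[0,0,0],[0,0,0],0.7],[[0,0,0],[0,0,0],0.7],[[0,0,0],[0,0,0],0.7]]'
python3 -m pendant '[[[0,0,-10],[0,0,0],0.7],[[0,0,-30],[0,0,0],0.7],[[0,0,-35],[0,0,0],0.7],[[0,0,-35],[0,0,0],0.7],[[0,0,-20],[0,0,0],0.7],[[0,0,-8],[0,0,0],0.7],[[0,0,0],[0,0,0],0.7]]'
python3 go.py 488,-305.7,160
```

```text
t: 42.08
tool_pos: [0.5381, 0.0991, 0.0242]
tool_rot: [-2.158, -2.283, 0.0]
contact_force: [-0.5, -0.0, -0.3]
opening: 0.0599
grip_force: 0.0
t: 42.67
tool_pos: [0.5399, 0.0992, 0.1657]
tool_rot: [2.156, 2.28, 0.006]
contact_force: [0.5, 0.2, 0.5]
opening: 0.0601
grip_force: 0.0
at [539.9  99.2 165.7] ydir 3.21 zax [ 5.7e-03  2.0e-04 -1.0e+00] t 42.67 open 60.1
488,-305.7,160 tool shift [-401.3  -74.5    5.3]
```

```bash

python3 -m pendant '[[[-18,-3,0],[0,0,0],0.7],[[-32,-6,0],[0,0,0],0.7],[[-38,-7,0],[0,0,0],0.7],[[-38,-7,0],[0,0,0],0.7],[[-38,-7,0],[0,0,0],0.7],[[-38,-7,0],[0,0,0],0.7],[[-38,-7,0],[0,0,0],0.7],[[-38,-7,0],[0,0,0],0.7],[[-36,-7,0],[0,0,0],0.7],[[-36,-7,0],[0,0,0],0.7],[[-30,-6,0],[0,0,0],0.7],[[-16,-3,0],[0,0,0],0.7]]'
python3 -m pendant '[[[-7,0,0],[0,0,0],0.7],[[0,0,20],[0,0,0],0.7],[[0,0,20],[0,0,0],0.7],[[0,0,10],[0,0,0],0.7],[[0,0,0],[0,0,0],0.7],[[0,0,0],[0,0,0],0.7],[[0,0,0],[0,0,0],0.7]]'
python3 go.py 488,-305.7,12.5
```

```text
t: 43.67
tool_pos: [0.4844, -0.3027, 0.1595]
tool_rot: [-2.159, -2.277, 0.002]
contact_force: [-0.5, 0.4, -0.5]
opening: 0.0597
grip_force: 0.0
t: 44.25
tool_pos: [0.4875, -0.3071, 0.1132]
tool_rot: [2.157, 2.283, 0.0]
contact_force: [0.4, 0.2, -0.8]
opening: 0.0598
grip_force: 0.0
at [ 487.5 -307.1  113.2] ydir 3.26 zax [ 9.e-04 -6.e-04 -1.e+00] t 44.25 open 59.8
488,-305.7,12.5 tool shift [  1.5   0.5 100.7]
```

```bash

python3 -m pendant '[[[2,0,15],[0,0,0],0.7],[[0,0,25],[0,0,0],0.7],[[0,0,25],[0,0,0],0.7],[[0,0,20],[0,0,0],0.7],[[0,0,10],[0,0,0],0.7],[[0,0,4],[0,0,0],0.7],[[0,0,0],[0,0,0],0.7],[[0,0,0],[0,0,0],0.7],[[0,0,0],[0,0,0],0.7]]' 40
python3 -m pendant '[[[0,0,0],[0,0,0],0.4],[[0,0,0],[0,0,0],0.2],[[0,0,0],[0,0,0],0.2],[[0,0,0],[0,0,0],0.2],[[0,0,0],[0,0,0],0.2],[[0,0,0],[0,0,0],0.2],[[0,0,0],[0,0,0],0.2]]' 40
```

```text
t: 45.0
tool_pos: [0.488, -0.3064, 0.0154]
tool_rot: [2.156, 2.28, 0.0]
contact_force: [-0.1, -0.2, 0.3]
opening: 0.0594
grip_force: 0.0
t: 45.58
tool_pos: [0.4876, -0.3063, 0.0149]
tool_rot: [2.157, 2.281, 0.0]
contact_force: [-0.6, 1.4, 5.9]
opening: 0.0385
grip_force: 40.9
```

```bash

python3 -m pendant '[[[0,0,-10],[0,0,0],0.2],[[0,0,-20],[0,0,0],0.2],[[0,0,-30],[0,0,0],0.2],[[0,0,-35],[0,0,0],0.2],[[0,0,-25],[0,0,0],0.2],[[0,0,-10],[0,0,0],0.2],[[0,0,0],[0,0,0],0.2]]'
python3 go.py 541,32.3,143
```

```text
t: 46.17
tool_pos: [0.4883, -0.3066, 0.1469]
tool_rot: [2.154, 2.278, 0.001]
contact_force: [-0.0, -0.9, -0.8]
opening: 0.0383
grip_force: 40.5
at [ 488.3 -306.6  146.9] ydir 3.21 zax [ 0.0048 -0.0039 -1.    ] t 46.17 open 38.3
541,32.3,143 tool shift [335.5  71.6   2.8]
```

```bash

python3 -m pendant '[[[14,3,0],[0,0,0],0.2],[[26,5,0],[0,0,0],0.2],[[34,7,0],[0,0,0],0.2],[[36,8,0],[0,0,0],0.2],[[36,8,0],[0,0,0],0.2],[[36,8,0],[0,0,0],0.2],[[36,8,0],[0,0,0],0.2],[[36,8,0],[0,0,0],0.2],[[33,7,0],[0,0,0],0.2],[[26,6,0],[0,0,0],0.2],[[14,3,0],[0,0,0],0.2],[[8,1,0],[0,0,0],0.2]]'
python3 -m pendant '[[[0,0,0],[0,0,0],0.2],[[0,0,0],[0,0,0],0.2],[[0,0,0],[0,0,0],0.2]]'
python3 go.py 541,32.3,143
```

```text
t: 47.17
tool_pos: [0.5376, 0.036, 0.1399]
tool_rot: [-2.152, -2.282, 0.005]
contact_force: [0.3, 0.0, -1.8]
opening: 0.0384
grip_force: 40.5
t: 47.42
tool_pos: [0.5392, 0.0323, 0.1423]
tool_rot: [-2.159, -2.281, 0.002]
contact_force: [0.8, -0.3, -0.9]
opening: 0.0384
grip_force: 40.5
at [539.2  32.3 142.3] ydir 3.16 zax [-1.8e-03 -2.0e-04 -1.0e+00] t 47.42 open 38.4
541,32.3,143 tool shift [-0.1  1.8 -0.7]
```

```bash

python3 -m pendant '[[[0,1,12],[0,0,0],0.2],[[0,0,25],[0,0,0],0.2],[[0,0,30],[0,0,0],0.2],[[0,0,26],[0,0,0],0.2],[[0,0,15],[0,0,0],0.2],[[0,0,8],[0,0,0],0.2],[[0,0,3],[0,0,0],0.2],[[0,0,0],[0,0,0],0.2],[[0,0,0],[0,0,0],0.2],[[0,0,0],[0,0,0],0.2]]'
python3 -m pendant '[[[0,0,2],[0,0,0],0.2],[[0,0,2],[0,0,0],0.2],[[0,0,0],[0,0,0],0.2],[[0,0,0],[0,0,0],0.2],[[0,0,0],[0,0,0],0.2]]'
python3 go.py 541,32.3,15.9
```

```text
t: 48.25
tool_pos: [0.5423, 0.0328, 0.0259]
tool_rot: [2.157, 2.281, 0.003]
contact_force: [0.5, -0.7, -0.5]
opening: 0.038
grip_force: 40.5
t: 48.67
tool_pos: [0.5409, 0.0332, 0.0204]
tool_rot: [2.158, 2.283, 0.0]
contact_force: [0.0, -0.2, -1.0]
opening: 0.0386
grip_force: 40.5
at [540.9  33.2  20.4] ydir 3.21 zax [ 1.e-04  0.e+00 -1.e+00] t 48.67 open 38.6
541,32.3,15.9 tool shift [-0.9  0.1  4.5]
```

```bash

python3 -m pendant '[[[-0.9,0,2],[0,0,0],0.2],[[0,0,1.5],[0,0,0],0.2],[[0,0,0],[0,0,0],0.2],[[0,0,0],[0,0,0],0.2]]'
python3 -m pendant '[[[0,0,1],[0,0,0],0.2],[[0,0,0],[0,0,0],0.2],[[0,0,0],[0,0,0],0.2]]'
python3 -m pendant '[[[0,0,0.6],[0,0,0],0.2],[[0,0,0],[0,0,0],0.2],[[0,0,0],[0,0,0],0.2]]'
```

```text
t: 49.0
tool_pos: [0.5407, 0.0322, 0.0165]
tool_rot: [-2.158, -2.282, 0.0]
contact_force: [-0.6, 0.2, -1.2]
opening: 0.0386
grip_force: 40.5
t: 49.25
tool_pos: [0.5411, 0.0322, 0.016]
tool_rot: [2.158, 2.283, 0.0]
contact_force: [0.1, 0.0, 0.1]
opening: 0.0386
grip_force: 40.6
t: 49.5
tool_pos: [0.5412, 0.0322, 0.016]
tool_rot: [2.158, 2.283, 0.0]
contact_force: [-3.1, 0.0, 5.7]
opening: 0.0388
grip_force: 41.1
```

```bash

python3 -m pendant '[[[0,0,-0.7],[0,0,0],0.5],[[0,0,0],[0,0,0],0.6],[[0,0,0],[0,0,0],0.7],[[0,0,0],[0,0,0],0.7],[[0,0,0],[0,0,0],0.7]]'
python3 -m pendant '[[[0,0,-10],[0,0,0],0.7],[[0,0,-30],[0,0,0],0.7],[[0,0,-35],[0,0,0],0.7],[[0,0,-35],[0,0,0],0.7],[[0,0,-25],[0,0,0],0.7],[[0,0,-10],[0,0,0],0.7],[[0,0,0],[0,0,0],0.85]]'
python3 go.py 397.5,-296.2,160
```

```text
t: 49.92
tool_pos: [0.5408, 0.0322, 0.0157]
tool_rot: [-2.158, -2.283, 0.0]
contact_force: [0.2, -0.6, -0.1]
opening: 0.0598
grip_force: 0.0
t: 50.5
tool_pos: [0.5431, 0.0321, 0.165]
tool_rot: [2.155, 2.279, 0.007]
contact_force: [-0.0, 0.3, -0.6]
opening: 0.0703
grip_force: 0.0
at [543.1  32.1 165. ] ydir 3.21 zax [ 7.1e-03 -5.0e-04 -1.0e+00] t 50.5 open 70.3
397.5,-296.2,160 tool shift [-319.6 -163.8    4.2]
```

```bash

python3 -m pendant '[[[-14,-7,0],[0,0,0],0.9],[[-26,-13,0],[0,0,0],0.9],[[-32,-16,0],[0,0,0],0.9],[[-34,-18,0],[0,0,0],0.9],[[-34,-18,0],[0,0,0],0.9],[[-34,-18,0],[0,0,0],0.9],[[-34,-18,0],[0,0,0],0.9],[[-34,-17,0],[0,0,0],0.9],[[-30,-15,0],[0,0,0],0.9],[[-24,-12,0],[0,0,0],0.9],[[-14,-7,0],[0,0,0],0.9],[[-8,-3,0],[0,0,0],0.9]]'
python3 -m pendant '[[[0,0,20],[0,0,0],0.9],[[0,0,20],[0,0,0],0.9],[[0,0,0],[0,0,0],0.9],[[0,0,0],[0,0,0],0.9],[[0,0,0],[0,0,0],0.9]]'
python3 go.py 397.5,-296.2,32
```

```text
t: 51.5
tool_pos: [0.3949, -0.2951, 0.1582]
tool_rot: [-2.159, -2.277, 0.0]
contact_force: [1.0, 1.0, 1.6]
opening: 0.077
grip_force: 0.0
t: 51.92
tool_pos: [0.3972, -0.2939, 0.1209]
tool_rot: [-2.157, -2.283, -0.0]
contact_force: [0.3, 0.9, 0.8]
opening: 0.0772
grip_force: 0.0
at [ 397.2 -293.9  120.9] ydir 3.25 zax [-3.e-04  5.e-04 -1.e+00] t 51.92 open 77.2
397.5,-296.2,32 tool shift [-2.4  0.2 88.9]
```

```bash

python3 -m pendant '[[[-2,0,13],[0,0,0],0.9],[[0,0,23],[0,0,0],0.9],[[0,0,23],[0,0,0],0.9],[[0,0,18],[0,0,0],0.9],[[0,0,8],[0,0,0],0.9],[[0,0,3],[0,0,0],0.9],[[0,0,0],[0,0,0],0.9],[[0,0,0],[0,0,0],0.9],[[0,0,0],[0,0,0],0.9]]' 40
python3 -m pendant '[[[0,0,0],[0,0,0],0.5],[[0,0,0],[0,0,0],0.3],[[0,0,0],[0,0,0],0.3],[[0,0,0],[0,0,0],0.3],[[0,0,0],[0,0,0],0.3],[[0,0,0],[0,0,0],0.3],[[0,0,0],[0,0,0],0.3]]' 40
python3 -m pendant '[[[0,0,-10],[0,0,0],0.3],[[0,0,-20],[0,0,0],0.3],[[0,0,-30],[0,0,0],0.3],[[0,0,-35],[0,0,0],0.3],[[0,0,-25],[0,0,0],0.3],[[0,0,-10],[0,0,0],0.3],[[0,0,0],[0,0,0],0.3]]'
python3 go.py 544,-38.8,160
```

```text
t: 52.67
tool_pos: [0.3981, -0.2973, 0.0347]
tool_rot: [2.156, 2.281, -0.0]
contact_force: [-0.2, -0.1, -0.1]
opening: 0.077
grip_force: 0.0
t: 53.25
tool_pos: [0.3975, -0.297, 0.0341]
tool_rot: [2.157, 2.282, -0.001]
contact_force: [-2.0, 0.5, 5.5]
opening: 0.0499
grip_force: 41.3
t: 53.83
tool_pos: [0.3984, -0.2976, 0.1661]
tool_rot: [2.154, 2.279, -0.0]
contact_force: [1.2, -0.5, -1.0]
opening: 0.0497
grip_force: 41.9
at [ 398.4 -297.6  166.1] ydir 3.21 zax [ 0.0042 -0.0041 -1.    ] t 53.83 open 49.7
544,-38.8,160 tool shift [250.2 159.9   5.7]
```

```bash

python3 -m pendant '[[[12,8,0],[0,0,0],0.3],[[22,14,0],[0,0,0],0.3],[[27,17,0],[0,0,0],0.3],[[28,18,0],[0,0,0],0.3],[[28,18,0],[0,0,0],0.3],[[28,18,0],[0,0,0],0.3],[[28,18,0],[0,0,0],0.3],[[26,17,0],[0,0,0],0.3],[[22,14,0],[0,0,0],0.3],[[16,10,0],[0,0,0],0.3],[[9,6,0],[0,0,0],0.3],[[4,2,0],[0,0,0],0.3]]'
python3 -m pendant '[[[0,0,0],[0,0,0],0.3],[[0,0,0],[0,0,0],0.3],[[0,0,0],[0,0,0],0.3]]'
python3 go.py 544,-39.6,160
```

```text
t: 54.83
tool_pos: [0.542, -0.0364, 0.1603]
tool_rot: [-2.154, -2.282, 0.003]
contact_force: [-0.2, 0.5, -0.7]
opening: 0.0498
grip_force: 41.9
t: 55.08
tool_pos: [0.5422, -0.0387, 0.1624]
tool_rot: [-2.159, -2.281, 0.001]
contact_force: [-1.0, -0.7, -1.6]
opening: 0.0496
grip_force: 41.9
at [542.2 -38.7 162.4] ydir 3.14 zax [-9.e-04 -2.e-04 -1.e+00] t 55.08 open 49.6
544,-39.6,160 tool shift [-1.   1.7  2.4]
```

```bash

python3 -m pendant '[[[-1,1,12],[0,0,0],0.3],[[0,0,25],[0,0,0],0.3],[[0,0,30],[0,0,0],0.3],[[0,0,26],[0,0,0],0.3],[[0,0,15],[0,0,0],0.3],[[0,0,8],[0,0,0],0.3],[[0,0,4],[0,0,0],0.3],[[0,0,0],[0,0,0],0.3],[[0,0,0],[0,0,0],0.3],[[0,0,0],[0,0,0],0.3]]'
python3 -m pendant '[[[0,0,2],[0,0,0],0.3],[[0,0,2],[0,0,0],0.3],[[0,0,0],[0,0,0],0.3],[[0,0,0],[0,0,0],0.3],[[0,0,0],[0,0,0],0.3]]'
python3 go.py 544,-39.6,35.1
```

```text
t: 55.92
tool_pos: [0.5452, -0.0391, 0.0446]
tool_rot: [2.157, 2.281, 0.003]
contact_force: [-0.6, 0.3, -0.8]
opening: 0.0499
grip_force: 42.0
t: 56.33
tool_pos: [0.5439, -0.0387, 0.039]
tool_rot: [2.158, 2.283, 0.0]
contact_force: [0.1, -0.0, -0.8]
opening: 0.0496
grip_force: 42.0
at [543.9 -38.7  39. ] ydir 3.21 zax [ 2.e-04  0.e+00 -1.e+00] t 56.33 open 49.6
544,-39.6,35.1 tool shift [-0.9  0.   3.9]
```

```bash

python3 -m pendant '[[[-0.8,0,2],[0,0,0],0.3],[[0,0,1],[0,0,0],0.3],[[0,0,0],[0,0,0],0.3],[[0,0,0],[0,0,0],0.3]]'
python3 -m pendant '[[[0,0,1],[0,0,0],0.3],[[0,0,0],[0,0,0],0.3],[[0,0,0],[0,0,0],0.3]]'
python3 -m pendant '[[[0,0,0.5],[0,0,0],0.3],[[0,0,0],[0,0,0],0.3],[[0,0,0],[0,0,0],0.3]]'
```

```text
t: 56.67
tool_pos: [0.5438, -0.0395, 0.0357]
tool_rot: [-2.158, -2.282, 0.0]
contact_force: [0.2, -0.1, -1.4]
opening: 0.0501
grip_force: 42.0
t: 56.92
tool_pos: [0.5441, -0.0396, 0.0352]
tool_rot: [2.158, 2.283, 0.0]
contact_force: [-0.1, -0.0, 0.2]
opening: 0.0498
grip_force: 42.0
t: 57.17
tool_pos: [0.5442, -0.0396, 0.0351]
tool_rot: [2.158, 2.283, 0.0]
contact_force: [-3.1, -0.2, 6.0]
opening: 0.0497
grip_force: 42.4
```

Contact. Release, rise and move aside, then compare with the first pictures.

```bash

python3 -m pendant '[[[0,0,-0.7],[0,0,0],0.65],[[0,0,0],[0,0,0],0.75],[[0,0,0],[0,0,0],0.9],[[0,0,0],[0,0,0],0.9],[[0,0,0],[0,0,0],0.9]]'
python3 -m pendant '[[[0,0,-10],[0,0,0],0.9],[[0,0,-30],[0,0,0],0.9],[[0,0,-35],[0,0,0],0.9],[[0,0,-35],[0,0,0],0.9],[[0,0,-35],[0,0,0],0.9],[[0,0,-25],[0,0,0],0.9],[[0,0,-5],[0,0,0],0.9]]'
python3 -m pendant '[[[-20,-8,0],[0,0,0],0.9],[[-35,-10,0],[0,0,0],0.9],[[-35,-10,0],[0,0,0],0.9],[[-35,-10,0],[0,0,0],0.9],[[-35,-10,0],[0,0,0],0.9],[[-35,-10,0],[0,0,0],0.9],[[-35,-10,0],[0,0,0],0.9],[[-35,-10,0],[0,0,0],0.9],[[-20,-8,0],[0,0,0],0.9],[[0,0,0],[0,0,0],0.9],[[0,0,0],[0,0,0],0.9]]'
python3 - <<'E'
from h import *
a=snap('top','t9');b=snap('scene','s9')
A=cv2.resize(cv2.imread('pics/top0.png')[160:250,210:335],None,fx=3.1,fy=3.1,interpolation=cv2.INTER_CUBIC);B=cv2.resize(a[160:250,210:335],None,fx=3.1,fy=3.1,interpolation=cv2.INTER_CUBIC)
C=cv2.resize(cv2.imread('pics/scene0.png')[165:290,195:365],(388,285),interpolation=cv2.INTER_CUBIC);D=cv2.resize(b[165:290,195:365],(388,285),interpolation=cv2.INTER_CUBIC)
cv2.imwrite('pics/cmp.png',np.vstack([np.hstack([A[:,:388],B[:,:388]]),np.hstack([C,D])]))
t0=cv2.imread('pics/top0.png');s0=cv2.imread('pics/scene0.png')
def sh(p,q,box):
    x0,y0,x1,y1=box; f=lambda m:cv2.cvtColor(m[y0:y1,x0:x1],cv2.COLOR_BGR2GRAY).astype(np.float32)
    M=np.eye(2,3,dtype=np.float32); cc,M=cv2.findTransformECC(f(p),f(q),M,cv2.MOTION_TRANSLATION); return M[:,2].round(2),round(cc,3)
for n,bx in[('mailer',(228,200,252,232)),('bottle',(258,200,284,232)),('jar',(289,194,320,234)),('long',(243,180,265,204)),('ring',(264,172,279,186)),('dish',(138,158,178,192))]:print(n,sh(t0,a,bx))
for n,bx in[('mailer',(299,203,333,268)),('bottle',(276,190,302,245)),('jar',(248,175,280,230)),('dish',(335,320,400,375))]:print('scene',n,sh(s0,b,bx))
E
```

```text
t: 57.58
tool_pos: [0.5438, -0.0395, 0.0349]
tool_rot: [-2.158, -2.283, 0.0]
contact_force: [0.8, 0.1, 0.7]
opening: 0.077
grip_force: 0.0
t: 58.17
tool_pos: [0.547, -0.0401, 0.2177]
tool_rot: [2.152, 2.276, 0.009]
contact_force: [0.5, -0.3, 0.9]
opening: 0.0769
grip_force: 0.0
t: 59.08
tool_pos: [0.4732, -0.3294, 0.2092]
tool_rot: [-2.16, -2.279, -0.001]
contact_force: [-0.1, 0.0, -0.7]
opening: 0.0765
grip_force: 0.0
mailer (array([-0.06,  0.01], dtype=float32), 0.999)
bottle (array([ 0.08, -0.03], dtype=float32), 0.999)
jar (array([0.09, 0.25], dtype=float32), 0.973)
long (array([-0.02,  0.02], dtype=float32), 0.999)
ring (array([ 0., -0.], dtype=float32), 0.998)
dish (array([0.01, 0.01], dtype=float32), 1.0)
scene mailer (array([ 0.05, -0.04], dtype=float32), 0.999)
scene bottle (array([-0.07, -0.04], dtype=float32), 0.997)
scene jar (array([ 0.15, -0.32], dtype=float32), 0.978)
scene dish (array([0.01, 0.01], dtype=float32), 1.0)
```

View pics/cmp.png

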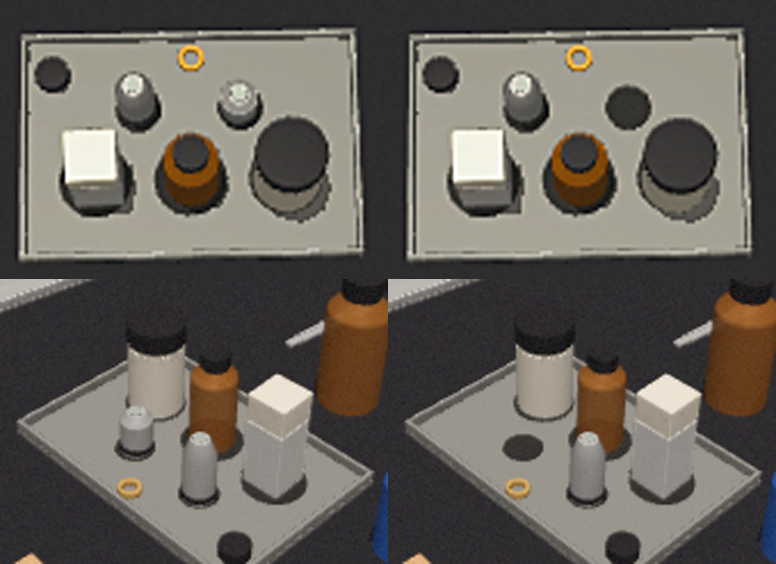

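All three containers stand upright on their original spots, matching the first pictures to within 0.4 px (under 1 mm). The long objective, ring and dish are unmoved.

```bash
python3 -c "
from h import *
print(ctrl.finish_job())"
```

```text
the job is handed in; nothing more can be done
None
```

The job is handed in at about 59 s: the short objective stands upright in the stand, all three containers are back upright within about 1 mm of their original spots, and the long objective, dish and ring are unmoved.

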